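# Key the spindle of a bench centrifuge and fit its rotor

## Task

Put the rotor back on the small bench centrifuge: drop the loose steel key fully down into the cross slot of the spindle so that it stands out equally on both sides, then lower the rotor over the spindle, turn it until one of its keyways, hidden underneath, finds the key, and let it slide fully home onto the spindle's shoulder. Work by feel and gently: never force the rotor down onto the key or the spindle. Leave both parts released and the other things on the bench where they are.

Things in the scene. Friction and masses are not known exactly. Their poses are not given: they have to be found in the camera images.
- centrifuge: white bench centrifuge with its clear cover standing open at the back, fixed, 168 x 160 x 62 mm, bowl 134 mm wide and 24 mm deep in its top; the open cover stands from 88 mm behind the spindle axis, up to 0.21 m above the bench. Origin on the bench under the spindle axis; x points to its back (towards the cover), z up
- spindle_seat (a point): centre of the spindle's shoulder (34 mm across) on which the rotor's underside comes to rest, 50 mm above the bench. Turns with the spindle: x along its cross slot, z up. A key lying in the slot has its centre 14 mm, its top 18 mm above this point
- spindle_nose (a point): centre of the top of the steel spindle nose, 38 mm above the shoulder, 88 mm above the bench; axes as spindle_seat. The nose is 24 mm in diameter, its rim bevelled 1.5 mm over the last 3 mm. Its cross slot is 9 mm wide, bevelled at the mouth, open at the top and both ends, its floor 28 mm below the top of the nose
- spindle (a joint): angle of the spindle about its upright axis, rad, counterclockwise from above; 0 with the slot along the centrifuge's x axis. The motor brake holds it (it slips only at about 1.2 N m)
- key: loose plain steel key, a square bar 44 x 8 x 8 mm, lying on the bench; any long side may face down. Origin at its centre, x along its length. It can be held by its ends: with the fingers astride the nose it can be lowered to the slot's floor
- rotor: loose centrifuge rotor of dark metal with a light top cone, 8 tube holes and a blue boss, 110 mm in diameter, about 0.32 kg, flat on the bench, right way up. Origin at the centre of its underside, z up; its x and y axes say nothing of where the keyways lie, and nothing on top shows it. Widest 12 to 21 mm above the underside; the top cone rises to 31 mm
- rotor_boss (a point): point on the rotor's axis 52 mm above its underside, mid-height of its round blue grip boss, 42 mm in diameter, 31 to 64 mm above the underside: the place to hold it
- rotor_bore (a point): mouth of the blind bore in the rotor's underside: 25.2 mm wide, 40 mm deep, crossed by two keyways at right angles (9.2 mm wide, 51 mm long, 22 mm deep, mouths bevelled), so the key fits every quarter turn. With the bore 20 mm over the nose the underside meets the key, 18 mm above the shoulder; with a keyway over the key the rotor slides on down by its own weight
- reagent_bottle: white plastic reagent bottle, 81 mm wide, 216 mm tall, at the left; bystander. Origin at its foot
- petri_dish_0: clear petri dish, 88 mm wide, 14 mm high, at the right; bystander
- beaker_0: glass beaker, 74 mm wide, 96 mm tall, behind the water bath; bystander
- forceps: steel forceps, 117 mm long, lying right of the centrifuge; bystander
- chuck_key: black chuck key, 80 mm, lying on top of the water bath (a white box about 200 mm tall, 0.3 to 0.65 m ahead of the robot, between 0.15 m left and 0.15 m right of straight ahead); bystander
- pen_0: red and white marker pen, 135 mm, at the right front; bystander

How it is judged:
By the outcome, as a careful person would: the job done as asked, in the order asked, and still so for the second after the job is handed in, with the robot touching nothing.
It also fails if it takes over 72 s, if anything falls off the work surface, if the arm or the gripper's body presses on something with over 40 N, if the wrist force passes 120 N, or if a joint passes its speed limit or range.

## Robot

A 7-joint arm with a two-finger parallel gripper is mounted at the origin on a cart in front of the work surface, level with it; the furniture and walls round the work are solid. World frame = base frame: x ahead of the robot, y to its left, z up, the work surface at z = 0. Lengths are in m, angles in rad, forces in N, time in s.
With the tool pointing down it reaches from about 0.4 to 0.85 m from the base axis. Payload 4.5 kg.
Tool frame: the origin (TCP) lies at the very end of the fingers, on their centre line; the grasp point (between the pads) lies 19 mm behind it (tcp_to_grasp is the z of the grasp point in the tool frame, in m); z points along the fingers, y is the line along which they close (so a half turn about z gives the same grasp; the last joint's range is limited). The gripper opens to 88 mm and grips with 3 to 60 N. Pads are 18 mm wide; open, the fingers measure 123 mm over their backs; the gripper's body (75 mm by 187 mm) begins 45 mm behind the grasp point.
Start: joints at [-1.095, 0.689, -0.195, 1.565, 0.157, 0.902, -0.215], TCP at [0.267, 0.565, 0.239] pointing down, gripper open.
Joint ranges: [-3.01, 3.01], [-0.46, 2.08], [-1.47, 1.51], [0.13, 2.56], [-1, 4.14], [0.04, 2.09], [-2.66, 2.66]. Speed limits (rad/s): [2.57, 2.57, 3.14, 3.14, 3.14, 3.14, 3.14].

## Interface

Orientations are given as a unit quaternion [x, y, z, w].
In Python, from plant import * gives the robot as it stands. The module is installed in compiled form; this text tells all that it offers.
- The arm moves only by the shell command python3 -m jog 'ROWS' [OPENING] [FORCE]. ROWS is JSON, a list that holds one entry, the list of rows, each a list of 6 numbers: the shift along the tool's x, y, z in m, then the turn, a rotation vector about the tool's x, y, z in rad. In form: [[[dx, dy, dz, ax, ay, az], ...]]. A call has 1 to 12 rows; each row shifts and turns the commanded pose from where the row before left it, along the tool's axes as they then stand; what a row does not reach is not made up. A row lasts 1/8 s, in which the tool goes at most 62.5 mm and 10.7 degrees, less where a joint would pass 70% of its speed; a pose out of reach is approached as far as the arm can. A call with a gripper value outside its range is refused whole. OPENING is the finger opening in m, from 0 to 0.0881, set as the call begins (- or left out, the last holds). The fingers move at their own pace and stop on an object; FORCE is the grip in N (left out, the last holds). Time passes only in rows, so rows that do not move let the fingers close. It gives the time, the measured TCP pose, the force, the opening and the grip force at its end, in the units of the state.
- get_state(): the state, without advancing time (a new reading comes with each control period).
- snapshot(name): name is "side" or "top"; returns a dict with "frame" (384x512x3 uint8, red, green, blue), "mtx" (3x3 intrinsics, pixels), "D" ([k1, k2, p1, p2, k3] as OpenCV has them; the pictures are not rectified), "xyz" and "orientation" of the camera in the world. Camera axes: x right, y down, z forward; pixel columns grow to the right and rows downward; lengths in m; the calibration is good to about 2 mm. A picture is of the moment at which its call begins. There is no depth.
- finish_job(): hands the job in; it is judged then, once.
The state is a dict: "clock": time; "q": joint angles; "qd": joint speeds; "joint_torque": joint torques, N m; "tool_pos": TCP position; "eef_rot": TCP orientation; "contact_force": force on the tool from outside, world axes, zero at the start; "moment": the same for the moment, N m; "opening": opening from 0.0 (shut) to 1.0 (fully open); "finger_force": force on a finger pad.
Only numpy, scipy, OpenCV 4.12 (cv2) and the standard library are available. Lean on these libraries where they do the work, as an engineer would, in place of code of your own. Each camera call takes 0.05 s, during which the arm holds its last target. There are 200 camera calls.

## Working session

There is one attempt and no reset: what is moved stays moved. The work goes in short steps, Python scripts to look and compute and a shell command to move; the robot and the scene stay as the last step left them, time stands still between calls to the robot, and variables do not carry over. Pictures are saved under pics/ and viewed, at most 10 in all, crops included, and the job is handed in when it is done.

```bash
mkdir -p pics
cat > h.py <<'E'
from plant import *
import numpy as np, cv2
from scipy.spatial.transform import Rotation as R
def save(cam,name,crop=None,scale=1):
    s=snapshot(cam); im=s["frame"][:,:,::-1]
    if crop: x0,y0,x1,y1=crop; im=im[y0:y1,x0:x1]
    im=cv2.resize(im,None,fx=scale,fy=scale,interpolation=cv2.INTER_CUBIC)
    cv2.imwrite("pics/"+name,im); return s
def ray(s,uv):
    p=cv2.undistortPoints(np.array([[uv]],float),np.array(s["mtx"]),np.array(s["D"]))[0,0]
    o=np.array(s["orientation"]); 
    M=R.from_quat(o).as_matrix() if o.size==4 else o
    return np.array(s["xyz"]),M@np.array([p[0],p[1],1])
def atz(s,uv,z):
    c,d=ray(s,uv); return (c+d*(z-c[2])/d[2]).round(4)
def proj(s,P):
    o=np.array(s["orientation"]); M=R.from_quat(o).as_matrix() if o.size==4 else o
    r=M.T; t=-r@np.array(s["xyz"])
    return cv2.projectPoints(np.array(P,float).reshape(-1,1,3),cv2.Rodrigues(r)[0],t,np.array(s["mtx"]),np.array(s["D"]))[0][:,0].round(1)
E
python3 - <<'E'
from h import *
for c in("side","top"):
    s=save(c,c+"0.png",scale=1.5); print(s["xyz"],s["orientation"],s["mtx"])
st=get_state(); print(st)
E
```

```text
[-0.10517279 -0.56573315  1.41310526] [ 0.87599825 -0.38567618  0.11756926 -0.26468551] [[376.01189865   0.         252.14673689]
 [  0.         376.01189865 197.01963156]
 [  0.           0.           1.        ]]
[0.13655593 0.13128572 1.89598074] [-0.57084076  0.81370545 -0.09074681  0.06155721] [[395.46411416   0.         257.47443876]
 [  0.         395.46411416 197.6028391 ]
 [  0.           0.           1.        ]]
{'clock': 0.1, 'q': array([-1.09521027,  0.68988507, -0.19451107,  1.56620736,  0.1572855 ,
        0.90251805, -0.21510555]), 'qd': array([-0.00109933, -0.0010903 ,  0.00010803, -0.00241296,  0.00055469,
        0.00097935,  0.00098497]), 'joint_torque': array([-3.36165373e-03, -5.28491306e+01, -1.27145179e+00, -1.53835595e+01,
       -5.25274838e-02,  1.97634712e-03,  4.05904234e-05]), 'tool_pos': array([0.26702472, 0.56447032, 0.2380081 ]), 'eef_rot': array([ 2.19076190e-01,  9.75707415e-01, -8.05634208e-04, -1.21298287e-04]), 'contact_force': array([ 0.74789599,  0.14747555, -0.87855339]), 'moment': array([-0.01627171, -0.00070763, -0.02272496]), 'finger_force': 0.0, 'opening': 0.9984423247283658}
```

View pics/side0.png

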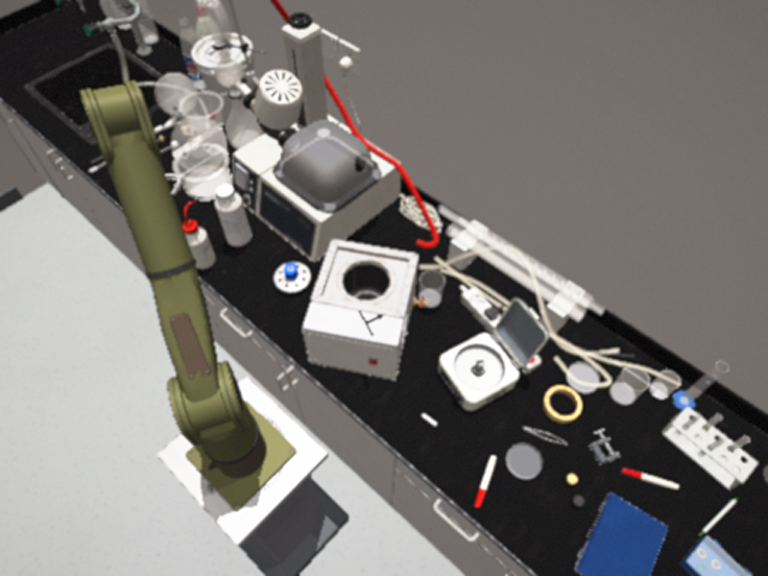

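View pics/top0.png

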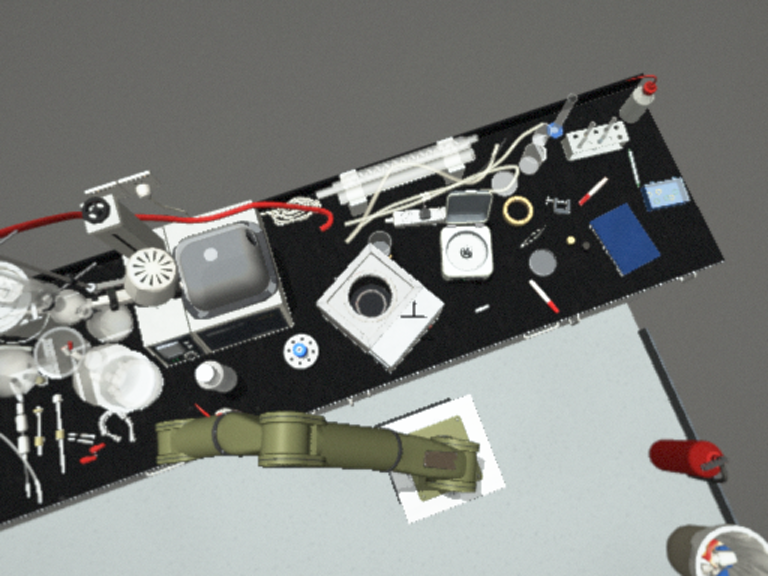

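The side view shows the rotor at (292,272), the spindle at (478,368) and the key at (430,420). In the top view they are at (301,350), (466,253) and (482,308). These are pixels in the 1.5x pictures. I'll enlarge the key, spindle and rotor.

Run:
```python
from h import *
out=[]
S={c:snapshot(c) for c in("side","top")}
def crop(c,x0,y0,w,h,k): return cv2.resize(S[c]["frame"][y0:y0+h,x0:x0+w,::-1],(w*k,h*k),interpolation=cv2.INTER_CUBIC)
# 4 panels 400x300 : 
a=crop("side",275,220,66,50,6);b=crop("top",285,140,66,75,6)
c=crop("side",275,258,40,36,10) if 0 else None
A=np.zeros((600,800,3),np.uint8)
A[:300,:396]=a; A[:450,400:796]=b
r1=crop("side",178,168,33,30,9);A[302:572,:297]=r1
cv2.imwrite("pics/c1.png",A)
k1=crop("side",275,270,25,20,16);k2=crop("top",308,195,25,20,16)
n1=crop("side",305,232,25,25,12);n2=crop("top",298,155,25,25,12)
B=np.zeros((600,800,3),np.uint8)
B[:280,:350]=cv2.resize(k1,(350,280));B[:280,400:750]=cv2.resize(k2,(350,280));B[300:,:300]=n1;B[300:,400:700]=n2
cv2.imwrite("pics/c2.png",B)
for nm,uv in(("side",(430/1.5,420/1.5)),("top",(482/1.5,308/1.5))): print("key",atz(S[nm],uv,.004))
for nm,uv in(("side",(478/1.5,368/1.5)),("top",(466/1.5,253/1.5))): print("sp",atz(S[nm],uv,.088))
for nm,uv in(("side",(292/1.5,268/1.5)),("top",(301/1.5,350/1.5))): print("ro",atz(S[nm],uv,.064))
```

```text
key [ 0.3917 -0.2988  0.004 ]
key [ 0.3892 -0.2988  0.004 ]
sp [ 0.5561 -0.3164  0.088 ]
sp [ 0.5607 -0.2986  0.088 ]
ro [0.4591 0.2942 0.064 ]
ro [0.4488 0.2924 0.064 ]
```

View pics/c1.png

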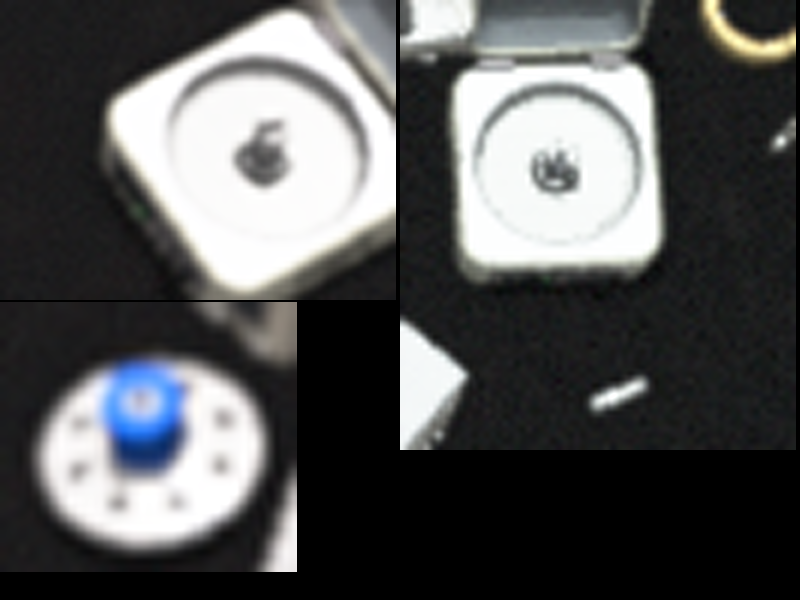

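View pics/c2.png

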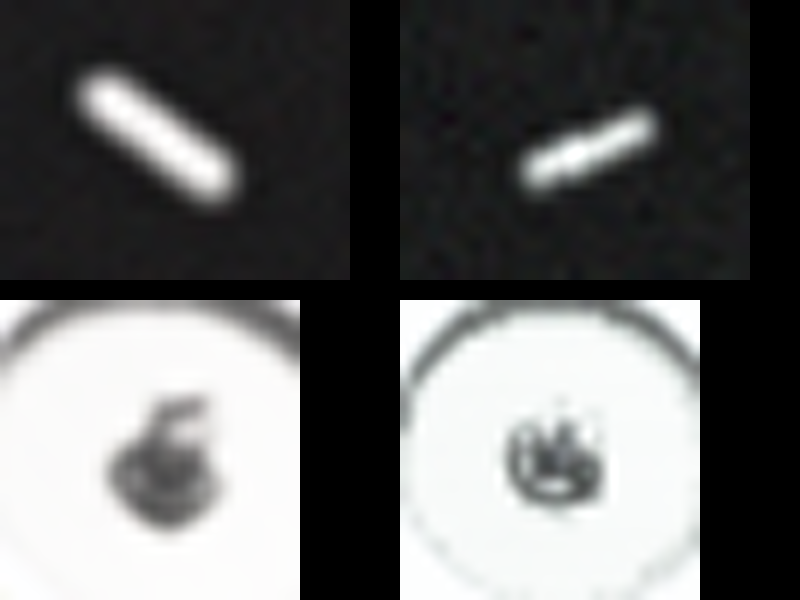

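c1 and c2 show:
- The bowl rim centre is at side px (319.7,244.6) and top px (311.3,167.2).
- The key is clean in both views.
- The slot only shows as coarse dark marks in the nose.

I'll average frames and fit these numerically.

Run:
```python
from h import *
import pickle
S={}
for c in("side","top"):
    f=[snapshot(c) for _ in range(12)]; s=f[0]; s["frame"]=np.mean([a["frame"] for a in f],0); S[c]=s
pickle.dump(S,open("S.pkl","wb"))
print("bowl",atz(S["side"],(319.7,244.6),.062),atz(S["top"],(311.3,167.2),.062))
# key: threshold moments
for c,(x0,y0,w,h) in {"side":(275,270,25,20),"top":(308,195,25,20)}.items():
    g=S[c]["frame"][y0:y0+h,x0:x0+w].mean(2); g=np.clip(g-60,0,None)
    v,u=np.mgrid[y0:y0+h,x0:x0+w]; W=g.sum(); m=np.array([(g*u).sum(),(g*v).sum()])/W
    d=np.stack([u-m[0],v-m[1]],-1).reshape(-1,2); C=(d*g.reshape(-1,1)).T@d/W
    e,V=np.linalg.eigh(C); ax=V[:,1]*np.sqrt(3*e[1])
    p,q=atz(S[c],m-ax,.005),atz(S[c],m+ax,.005)
    print(c,"key",m.round(2),atz(S[c],m,.005),"len",np.linalg.norm(p-q).round(4),"ang",np.degrees(np.arctan2(*(q-p)[[1,0]])).round(1))
# rotor: blue boss & white disk
for c,(x0,y0,w,h) in {"side":(178,165,36,36),"top":(185,218,32,32)}.items():
    f=S[c]["frame"][y0:y0+h,x0:x0+w]; b=np.clip(f[...,2]-f[...,0]-40,0,None)
    v,u=np.mgrid[y0:y0+h,x0:x0+w]; m=np.array([(b*u).sum(),(b*v).sum()])/b.sum()
    print(c,"boss",m.round(2),atz(S[c],m,.050))
# enlarged averaged views of nose
A=np.zeros((400,800,3),np.uint8)
for i,(c,(x0,y0)) in enumerate({"side":(309,234),"top":(301,157)}.items()):
    g=S[c]["frame"][y0:y0+20,x0:x0+20,::-1].astype(np.uint8)
    A[:,i*400:i*400+400]=cv2.resize(g,(400,400),interpolation=cv2.INTER_CUBIC)
    g=S[c]["frame"][y0:y0+18,x0:x0+20].mean(2).round().astype(int); print(c,x0,y0);print(g)
cv2.imwrite("pics/nose.png",A)
```

```text
bowl [ 0.5745 -0.3126  0.062 ] [ 0.5726 -0.3103  0.062 ]
side key [285.83 279.24] [ 0.3915 -0.2945  0.005 ] len 0.0457 ang 93.4
top key [320.86 205.25] [ 0.3903 -0.2966  0.005 ] len 0.0441 ang 92.7
side boss [193.39 179.57] [0.4576 0.3036 0.05  ]
top boss [199.49 233.11] [0.4541 0.2985 0.05  ]
side 309 234
[[190 220 236 243 246 248 249 250 250 250 250 250 248 245 236 216 179 145
  121 104]
 [237 245 249 250 250 250 250 251 251 251 250 251 251 251 251 247 234 207
  170 131]
 [248 251 251 250 250 250 250 250 250 250 250 250 251 251 251 251 250 244
  228 184]
 [250 251 251 250 250 250 250 250 250 251 251 251 251 251 251 251 251 251
  248 233]
 [250 250 250 250 250 250 250 250 250 251 253 253 252 251 251 251 251 251
  251 249]
 [250 250 250 250 250 250 250 250 246 241 243 240 235 241 249 251 251 251
  251 251]
 [250 250 250 250 250 251 250 247 228 192 178 166 170 217 245 251 252 252
  251 252]
 [251 250 250 250 250 251 251 244 201 140 134 150 174 220 245 251 252 252
  252 252]
 [251 251 251 250 251 251 250 234 171 137 173 206 217 227 244 251 251 252
  252 252]
 [251 251 251 251 250 244 2
[... 1581 characters left out ...]
 250 250
  250 250]
 [249 249 249 249 247 222 134 154 107 108 126 137 174 214 248 250 250 250
  250 250]
 [249 249 249 249 247 219 119 181  97  77 114 103 107 156 248 250 250 250
  251 251]
 [249 249 249 249 249 241 129 162 106  94 104  82 110 134 247 250 250 251
  251 251]
 [249 249 249 248 248 245 174 115 149 188 192 112  81 152 247 250 250 250
  250 251]
 [249 249 249 249 249 248 239 158 119 122 124 107 130 188 248 250 250 250
  250 250]
 [249 249 249 249 249 249 248 233 226 196 193 226 243 246 250 250 250 251
  251 251]
 [250 249 249 249 249 249 249 248 247 244 236 240 249 250 250 250 250 250
  250 250]
 [248 249 249 249 248 249 249 249 249 248 248 248 249 249 249 249 249 249
  249 248]]
```

View pics/nose.png

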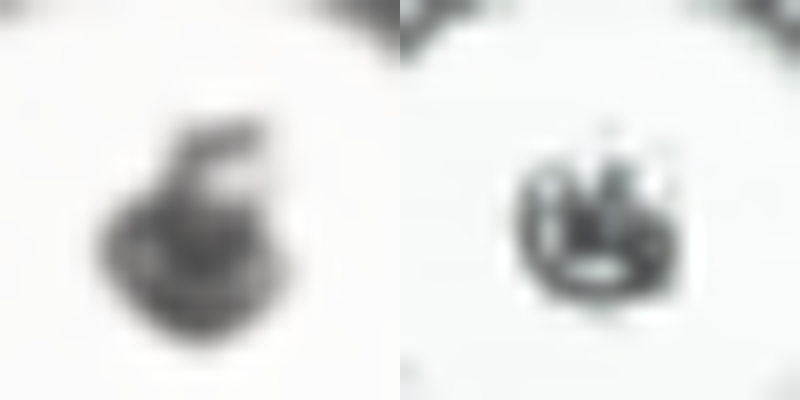

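```bash
cat > fit.py <<'E'
from h import *
import pickle
from scipy.ndimage import gaussian_filter
from scipy.optimize import nnls
S=pickle.load(open("S.pkl","rb"))
win={"side":(311,236),"top":(303,160)}; N=16;K=5
zs=np.arange(.0895,.0375,-.0005)
R_={}
for c,(x0,y0) in win.items():
    k=(np.arange(N*K)+.5)/K-.5
    u,v=np.meshgrid(x0+k,y0+k)
    p=cv2.undistortPoints(np.stack([u,v],-1).reshape(-1,1,2),S[c]["mtx"],S[c]["D"])[:,0]
    o=np.array(S[c]["orientation"]);M=R.from_quat(o).as_matrix()
    d=np.c_[p,np.ones(len(p))]@M.T; C=np.array(S[c]["xyz"])
    R_[c]=C[:2]+d[:,None,:2]*((zs-C[2])/d[:,2:])[...,None] if 0 else C[:2]+d[:,None,:2]*((zs[None]-C[2])/d[:,2:3])[...,None]
def labels(c,x,y,th):
    P=R_[c]-[x,y]; r=np.hypot(P[...,0],P[...,1])
    rot=lambda X,a:X[...,0]*-np.sin(a)+X[...,1]*np.cos(a)
    w=rot(P,th); z=zs[None]
    rn=np.where(z>.085,.012-(z-.085)*.5,.012)
    slot=(np.abs(w)<.0045)&(z>.060)
    solid=((z<=.088)&(r<rn)&~slot)|((z<=.050)&(r<.017))|(z<=.0385)
    i=solid.argmax(1); n=np.arange(len(i)); zz=zs[i]; rr=r[n,i]; ww=w[n,i]; Q=P[n,i]
    az=np.arctan2(Q[:,1],Q[:,0]); sec=((az+np.pi)/(np.pi/3)).astype(int)%6
    L=np.zeros(len(i),int)                       #0 background
    L[(zz>.0386)&(zz<=.0495)]=1                  # shoulder side
    L[np.abs(zz-.05)<.0004]=2
    hi=zz>.0505
    L[hi]=10+sec[hi]
    inn=hi&(rr<.0112); L[inn&(ww>0)]=3; L[inn&(ww<0)]=4    # slot walls
    L[inn&(zz<.0606)]=5
    L[zz>.0874]=6
    L[(zz>.085)&(zz<=.0874)]=7
    return L
def resid(c,x,y,th,ret=False):
    x0,y0=win[c]; L=labels(c,x,y,th).reshape(N*K,N*K)
    g=S[c]["frame"][y0:y0+N,x0:x0+N].mean(2)
    A=np.stack([gaussian_filter((L==l).astype(float),.5*K).reshape(N,K,N,K).mean((1,3)).ravel() for l in np.unique(L)],1)
    a,_=nnls(A,g.ravel()); e=((A@a-g.ravel())**2).mean()**.5
    return (e,dict(zip(np.unique(L),a.round()))) if ret else e
if __name__=="__main__":
    for c in win:
        best=[]
        for th in range(0,180,6):
            b=min((resid(c,.573+dx,-.311+dy,np.radians(th)),dx,dy) for dx in np.arange(-.006,.0061,.002) for dy in np.arange(-.006,.0061,.002))
            best.append((round(b[0],2),th,round(b[1],3),round(b[2],3)))
        print(c,sorted(best)[:12])
        b=sorted(best)[0]; print(resid(c,.573+b[2],-.311+b[3],np.radians(b[1]),True))
E
time python3 fit.py
```

```text
side [(np.float64(9.04), 138, np.float64(0.002), np.float64(0.002)), (np.float64(9.15), 144, np.float64(0.0), np.float64(0.002)), (np.float64(9.34), 120, np.float64(-0.004), np.float64(0.0)), (np.float64(9.34), 132, np.float64(0.0), np.float64(0.002)), (np.float64(9.47), 126, np.float64(-0.004), np.float64(0.0)), (np.float64(9.53), 150, np.float64(0.0), np.float64(0.002)), (np.float64(9.57), 114, np.float64(-0.004), np.float64(0.0)), (np.float64(9.76), 156, np.float64(0.0), np.float64(0.002)), (np.float64(9.97), 108, np.float64(-0.004), np.float64(0.0)), (np.float64(10.23), 162, np.float64(0.0), np.float64(0.002)), (np.float64(10.52), 102, np.float64(-0.004), np.float64(0.0)), (np.float64(10.86), 96, np.float64(-0.004), np.float64(0.0))]
(np.float64(9.038453307180681), {np.int64(0): np.float64(251.0), np.int64(1): np.float64(62.0), np.int64(2): np.float64(134.0), np.int64(4): np.float64(131.0), np.int64(5): np.float64(83.0), np.int64(6): np.float64(233.0), np.int64(7): np.float64(150.0), np.int64(10): np.float64(79.0), np.int64(11): np.float64(173.0), np.int64(12): np.float64(462.0),
[... 634 characters left out ...]
float64(0.002)), (np.float64(14.33), 150, np.float64(0.0), np.float64(0.002)), (np.float64(14.47), 156, np.float64(0.0), np.float64(0.002)), (np.float64(14.53), 90, np.float64(-0.002), np.float64(0.004))]
(np.float64(13.702424763261888), {np.int64(0): np.float64(248.0), np.int64(1): np.float64(235.0), np.int64(2): np.float64(46.0), np.int64(4): np.float64(134.0), np.int64(5): np.float64(10.0), np.int64(6): np.float64(210.0), np.int64(7): np.float64(0.0), np.int64(10): np.float64(74.0), np.int64(11): np.float64(1346.0), np.int64(12): np.float64(643.0), np.int64(13): np.float64(475.0), np.int64(14): np.float64(327.0), np.int64(15): np.float64(181.0)})
real	0m30.696s
user	0m31.031s
sys	0m0.156s
```

```bash
cat > fit2.py <<'E'
import fit; from fit import *
from scipy.optimize import lsq_linear
def res2(c,x,y,th,sig,full=False):
    x0,y0=win[c]; L=labels(c,x,y,th); 
    g=S[c]["frame"][y0:y0+N,x0:x0+N].mean(2).ravel()
    P=R_[c][:,60]-[x,y]; 
    L=np.where(L>=10,np.where(np.isin(L,[10,15,11]),10,11),L).reshape(N*K,N*K)
    sec=np.unique(L)
    A=np.stack([gaussian_filter((L==l).astype(float),sig*K).reshape(N,K,N,K).mean((1,3)).ravel() for l in sec],1)
    a=lsq_linear(A,g,(0,255)).x; m=A@a; e=((m-g)**2).mean()**.5
    return (e,dict(zip(sec.tolist(),a.round().tolist())),m) if full else e
for c in win:
  for sig in (.25,.5,.8):
    out=[]
    for th in range(92,172,5):
        b=min((res2(c,.573+dx,-.311+dy,np.radians(th),sig),dx,dy) for dx in np.arange(-.005,.0051,.002) for dy in np.arange(-.003,.0071,.002))
        out.append((round(float(b[0]),2),th,round(float(b[1])*1e3),round(float(b[2])*1e3)))
    out.sort(); print(c,sig,out[:6])
    if sig==.5: b=out[0]; r=res2(c,.573+b[2]/1e3,-.311+b[3]/1e3,np.radians(b[1]),sig,True); print(r[1])
E
python3 - <<'E' & 
import sys; sys.path.insert(0,'.')
import os; os.chdir('.')
from h import *
import pickle; S=pickle.load(open("S.pkl","rb"))
# bowl edge: radial search for dark edge around predicted rim circle -> fit centre
from scipy.optimize import least_squares
from scipy.ndimage import map_coordinates
for c in S:
    g=S[c]["frame"].mean(2)
    def cost(p):
        v=0
        for a in np.radians(np.arange(0,360,4)):
            rr=np.array([.0675,.0655,.0695]); 
        return v
    # body outline on top plane: square edges, white(>150) vs dark bench -> area centroid of bright top incl. bowl, skip; use rim gradient
    best=[]
    A=np.radians(np.arange(0,360,5))
    for dx in np.arange(-.006,.0061,.001):
        for dy in np.arange(-.006,.0061,.001):
            P=lambda r:np.c_[.573+dx+r*np.cos(A),-.311+dy+r*np.sin(A),np.full(len(A),.062)]
            i,o=proj(S[c],P(.0645)),proj(S[c],P(.0695))
            G=[map_coordinates(g,[q[:,1],q[:,0]],order=1) for q in(i,o)]
            best.append(((G[1]-G[0]).clip(-20,60).mean(),dx,dy))
    best.sort(reverse=True); t=np.array(best[:8]); print(c,t.round(4).tolist()[:4],t[:,1:].mean(0).round(4))
E
wait; time python3 fit2.py | tail -20
```

```text
side [[33.0854, 0.002, 0.002], [32.9311, 0.003, 0.002], [32.9133, 0.001, 0.002], [32.7968, 0.003, 0.003]] [0.0025 0.0023]
top [[33.847, 0.002, 0.002], [33.5874, 0.003, 0.002], [32.9449, 0.003, 0.001], [32.794, 0.002, 0.003]] [0.0026 0.0018]
side 0.25 [(11.45, 117, -3, 1), (11.47, 122, -3, 1), (11.68, 127, -3, 1), (11.74, 112, -3, 1), (11.98, 132, -3, 1), (12.09, 107, -3, 1)]
side 0.5 [(10.45, 117, -3, 1), (10.5, 122, -3, 1), (10.59, 112, -3, 1), (10.65, 127, -3, 1), (10.82, 142, 1, 3), (10.84, 132, -3, 1)]
{0: 250.0, 1: 212.0, 2: 101.0, 4: 194.0, 5: 34.0, 6: 136.0, 7: 89.0, 10: 97.0, 11: 255.0}
side 0.8 [(9.48, 142, 3, 3), (9.74, 137, 3, 3), (9.96, 132, 3, 3), (10.12, 147, 3, 3), (10.27, 152, 3, 3), (10.31, 127, 3, 3)]
top 0.25 [(15.29, 112, -3, 5), (15.32, 107, -3, 5), (15.56, 102, -3, 5), (15.59, 117, -3, 5), (15.87, 122, -3, 5), (15.97, 97, -3, 5)]
top 0.5 [(14.18, 112, -3, 5), (14.2, 107, -3, 5), (14.36, 102, -3, 5), (14.4, 117, -3, 5), (14.59, 97, -3, 5), (14.6, 122, -3, 5)]
{0: 248.0, 1: 255.0, 2: 48.0, 4: 100.0, 5: 70.0, 6: 193.0, 7: 0.0, 10: 169.0, 11: 255.0}
top 0.8 [(14.74, 112, -3, 5), (14.76, 107, -3, 5), (14.81, 122, -1, 5), (14.82, 127, -1, 5), (14.83, 117, -3, 5), (14.84, 102, -3, 5)]
real	0m40.140s
user	0m40.571s
sys	0m0.128s
```

```bash
sed -i '/^for c in win:/,$d' fit2.py
python3 - <<'E'
from fit2 import *
for c in win:
  for sig in(.4,.8):
    print(c,sig,[(th,round(min(res2(c,.573+dx,-.311+dy,np.radians(th),sig) for dx in(.0015,.0025,.0035) for dy in(.001,.002,.003)),1)) for th in range(0,180,10)])
X,Y=.5755,-.309
for c in win:
  print(c,"nose",proj(S[c],[[X,Y,.088]])[0],"shoulder",proj(S[c],[[X,Y,.05]])[0])
  for th in(100,120,140): 
    t=np.radians(th);d=np.array([np.cos(t),np.sin(t)])*.012; print(th,proj(S[c],[[X+d[0],Y+d[1],.087],[X-d[0],Y-d[1],.087],[X-d[0],Y-d[1],.06]]).tolist())
  for n,r,z in(("nosetop",.0115,.088),("shoul",.017,.05),("base",.017,.038)):
    q=proj(S[c],[[X+r*np.cos(a),Y+r*np.sin(a),z] for a in np.arange(0,6.28,.1)]); print(n,q.min(0),q.max(0))
# comparison picture: data vs model at several angles
rows=[]
for c in win:
  x0,y0=win[c]; g=S[c]["frame"][y0:y0+N,x0:x0+N].mean(2); t=[g]+[res2(c,X,Y,np.radians(th),.6,True)[2].reshape(N,N) for th in(110,130,150)]
  rows.append(np.hstack([cv2.resize(a.clip(0,255).astype(np.uint8),(200,200),interpolation=cv2.INTER_CUBIC) for a in t]))
cv2.imwrite("pics/cmp.png",np.vstack(rows))
E
```

```text
side 0.4 [(0, np.float64(15.0)), (10, np.float64(16.1)), (20, np.float64(17.3)), (30, np.float64(17.1)), (40, np.float64(16.2)), (50, np.float64(14.6)), (60, np.float64(13.5)), (70, np.float64(13.4)), (80, np.float64(13.3)), (90, np.float64(13.2)), (100, np.float64(12.6)), (110, np.float64(12.8)), (120, np.float64(12.5)), (130, np.float64(11.9)), (140, np.float64(11.5)), (150, np.float64(12.1)), (160, np.float64(12.4)), (170, np.float64(13.5))]
side 0.8 [(0, np.float64(13.0)), (10, np.float64(14.0)), (20, np.float64(15.2)), (30, np.float64(14.4)), (40, np.float64(13.4)), (50, np.float64(12.5)), (60, np.float64(11.9)), (70, np.float64(11.8)), (80, np.float64(11.8)), (90, np.float64(11.9)), (100, np.float64(11.6)), (110, np.float64(11.3)), (120, np.float64(10.5)), (130, np.float64(10.0)), (140, np.float64(9.4)), (150, np.float64(10.2)), (160, np.float64(10.7)), (170, np.float64(11.7))]
top 0.4 [(0, np.float64(17.0)), (10, np.float64(17.6)), (20, np.float64(18.4)), (30, np.float64(19.0)), (40, np.float64(19.1)), (50, np.float64(19.2)), (60, np.float64(19.1)), (70, np.float64(18.6)), (80
[... 609 characters left out ...]
(16.6)), (150, np.float64(16.7)), (160, np.float64(16.7)), (170, np.float64(16.8))]
side nose [320.1 240.9] shoulder [318.7 245.2]
100 [[317.4, 239.6], [322.8, 242.5], [321.7, 245.6]]
120 [[317.0, 240.4], [323.1, 241.6], [322.0, 244.7]]
140 [[317.1, 241.4], [323.1, 240.7], [322.0, 243.7]]
nosetop [317.2 238.3] [323.  243.5]
shoul [314.4 241.4] [322.9 249.1]
base [314.  242.8] [322.4 250.4]
top nose [311.6 165.2] shoulder [310.5 167.5]
100 [[309.4, 166.4], [313.7, 164.0], [312.9, 165.7]]
120 [[310.0, 167.1], [313.1, 163.4], [312.3, 165.1]]
140 [[310.7, 167.5], [312.3, 163.0], [311.6, 164.7]]
nosetop [309.2 162.9] [314.  167.5]
shoul [307.  164.1] [314.  170.8]
base [306.7 164.9] [313.6 171.5]
```

View pics/cmp.png

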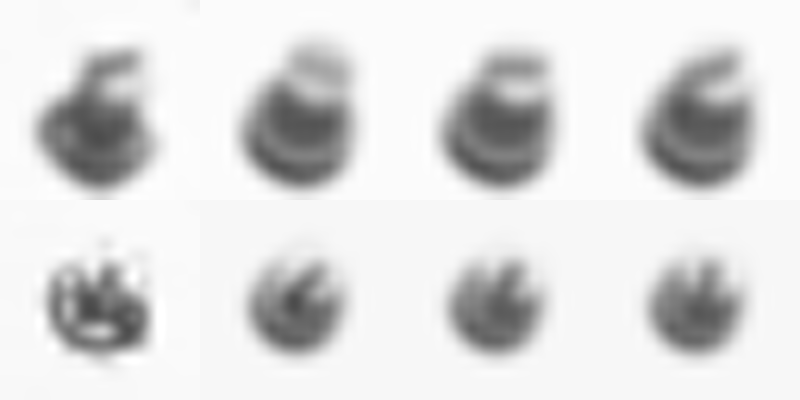

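The comparison panel has data at left and models at 110, 130 and 150°. The slot band's slope in the side view and the dark stroke in the top view both match about 150° best. I'll refine locally.

Run:
```python
from fit2 import *
for c,(ul,uh,vl,vh) in {"side":(316,324,238,244),"top":(308,314.5,161,168.5)}.items():
  x0,y0=win[c]; v,u=np.mgrid[y0:y0+N,x0:x0+N]; m=((u>=ul)&(u<=uh)&(v>=vl)&(v<=vh)).ravel()
  g=S[c]["frame"][y0:y0+N,x0:x0+N].mean(2).ravel()
  for sig in(.4,.7):
    o=[]
    for th in range(120,182,4):
      b=[]
      for dx in(.001,.0025,.004):
        for dy in(.0005,.002,.0035):
          L=labels(c,.573+dx,-.311+dy,np.radians(th)); L=np.where(L>=10,np.where(np.isin(L,[10,15,11]),10,11),L).reshape(N*K,N*K)
          A=np.stack([gaussian_filter((L==l).astype(float),sig*K).reshape(N,K,N,K).mean((1,3)).ravel() for l in np.unique(L)],1)[m]
          a=lsq_linear(A,g[m],(0,255)).x; b.append((((A@a-g[m])**2).mean()**.5,dx,dy))
      b=min(b); o.append((th,round(float(b[0]),1),b[1]*1e3,b[2]*1e3))
    print(c,sig,o)
```

```text
side 0.4 [(120, 15.4, 1.0, 3.5), (124, 14.9, 1.0, 3.5), (128, 14.4, 1.0, 3.5), (132, 13.5, 2.5, 3.5), (136, 12.6, 2.5, 3.5), (140, 11.5, 2.5, 3.5), (144, 12.0, 2.5, 3.5), (148, 11.9, 2.5, 3.5), (152, 11.7, 2.5, 3.5), (156, 12.0, 4.0, 3.5), (160, 12.4, 4.0, 3.5), (164, 13.3, 4.0, 3.5), (168, 15.3, 4.0, 3.5), (172, 17.0, 4.0, 3.5), (176, 19.1, 2.5, 3.5), (180, 20.1, 2.5, 3.5)]
side 0.7 [(120, 14.0, 2.5, 3.5), (124, 13.0, 2.5, 3.5), (128, 12.3, 2.5, 3.5), (132, 11.4, 2.5, 3.5), (136, 10.6, 2.5, 3.5), (140, 9.6, 2.5, 3.5), (144, 10.5, 2.5, 2.0), (148, 10.5, 4.0, 3.5), (152, 10.4, 4.0, 3.5), (156, 10.8, 4.0, 3.5), (160, 11.4, 4.0, 3.5), (164, 12.7, 4.0, 3.5), (168, 14.3, 2.5, 3.5), (172, 16.0, 4.0, 3.5), (176, 17.5, 2.5, 3.5), (180, 18.3, 2.5, 3.5)]
top 0.4 [(120, 15.3, 2.5, 0.5), (124, 14.6, 1.0, 2.0), (128, 13.8, 1.0, 2.0), (132, 13.2, 1.0, 2.0), (136, 13.1, 2.5, 0.5), (140, 12.5, 2.5, 0.5), (144, 12.0, 2.5, 0.5), (148, 11.8, 2.5, 0.5), (152, 12.0, 2.5, 0.5), (156, 12.8, 2.5, 0.5), (160, 12.4, 2.5, 0.5), (164, 14.0, 2.5, 0.5), (168, 14.5, 2.5, 0.5), (172, 15.4, 2.5, 0.5), (176, 16.5, 2.5, 0.5), (180, 17.2, 1.0, 0.5)]
top 0.7 [(120, 14.1, 2.5, 0.5), (124, 14.0, 2.5, 0.5), (128, 13.7, 1.0, 0.5), (132, 13.3, 1.0, 0.5), (136, 13.1, 2.5, 0.5), (140, 12.4, 2.5, 0.5), (144, 12.0, 2.5, 0.5), (148, 12.0, 2.5, 0.5), (152, 12.1, 2.5, 0.5), (156, 12.7, 2.5, 0.5), (160, 13.1, 2.5, 0.5), (164, 13.9, 2.5, 0.5), (168, 14.1, 2.5, 0.5), (172, 14.5, 1.0, 0.5), (176, 14.9, 2.5, 0.5), (180, 15.5, 1.0, 0.5)]
```

Run:
```python
from h import *
import pickle; S=pickle.load(open("S.pkl","rb"))
t=lambda x,y:(285+(x-400)/6,140+y/6)
for n,p in(("TL",(452,75)),("TR",(652,67)),("BL",(462,268)),("BR",(662,262))): print(n,atz(S["top"],t(*p),.060))
s=lambda x,y:(275+x/6,220+y/6)
for n,p in(("Ltop",(108,125)),("bot",(225,292)),("top",(290,12))): print(n,atz(S["side"],s(*p),.060))
# edge fit of the body outline: 168 x 160 rectangle, maximise inside/outside contrast over left/right/front edges
from scipy.ndimage import map_coordinates
a=np.linspace(-.05,.05,21)
for c in S:
    g=S[c]["frame"].mean(2); best=[]
    for yaw in np.radians(np.arange(-20,21,1)):
      Rm=np.array([[np.cos(yaw),-np.sin(yaw)],[np.sin(yaw),np.cos(yaw)]])
      for ox in(-.004,0,.004):
        for oy in(-.004,0,.004):
          v=[]
          for side in(0,1,2):
            for off,sg in((-.005,1),(.005,-1)):
              h=.080+off
              q={0:np.c_[a,np.full(21,h)],1:np.c_[a,np.full(21,-h)],2:np.c_[np.full(21,-.084-off),a]}[side]
              P=q@Rm.T+[.5755+ox,-.309+oy]; P=proj(S[c],np.c_[P,np.full(21,.060)])
              v.append(sg*map_coordinates(g,[P[:,1],P[:,0]],order=1).mean())
          best.append((sum(v),np.degrees(yaw),ox,oy))
    best.sort(reverse=True); print(c,np.round(best[:5],3).tolist())
```

```text
TL [ 0.672  -0.2574  0.06  ]
TR [ 0.623  -0.4131  0.06  ]
BL [ 0.518  -0.2066  0.06  ]
BR [ 0.4682 -0.3588  0.06  ]
Ltop [ 0.5165 -0.2229  0.06  ]
bot [ 0.4742 -0.3536  0.06  ]
top [ 0.6693 -0.2608  0.06  ]
side [[439.155, -18.0, 0.0, 0.0], [436.738, -17.0, 0.0, 0.0], [435.968, -19.0, 0.0, 0.0], [432.224, -16.0, 0.0, 0.0], [427.158, -20.0, 0.0, 0.0]]
top [[493.11, -18.0, 0.0, 0.0], [492.482, -17.0, 0.0, 0.0], [490.306, -19.0, 0.0, 0.0], [484.151, -20.0, 0.0, 0.0], [483.079, -16.0, 0.0, 0.0]]
```

The nose axis is at about (0.5755, -0.309), confirmed three ways, with the centrifuge yaw at about -18° and the slot at about 148° in world. Gripping the key end to end along that slot would swing the 187 mm body into the cover, at about 99 mm against 88 mm. So I'll grip the key's front end across its width instead. First I'll locate the nose by touch.

```bash
cat >> h.py <<'E'
def plan(*tg):
    """targets (x,y,z,yaw of tool y deg|None): print shift in tool axes + turn about tool z, successive"""
    st=get_state(); p=np.array(st["tool_pos"]); M=R.from_quat(st["eef_rot"]).as_matrix()
    print("t",round(st["clock"],2),"pos",p.round(4),"tooly",np.degrees(np.arctan2(M[1,1],M[0,1])).round(2),"z",M[:,2].round(4),"q",np.round(st["q"],2),"F",np.round(st["contact_force"],1),"open",round(st["opening"]*88.1,2),"ff",np.round(st["finger_force"],1))
    for x,y,z,yaw in tg:
        t=np.array([x,y,z]); d=M.T@(t-p); az=0
        if yaw is not None:
            c=np.degrees(np.arctan2(M[1,1],M[0,1])); dy=(yaw-c+90)%180-90; az=-np.radians(dy)
            b=np.radians(c+dy); yv=np.array([np.cos(b),np.sin(b),0]); zv=np.array([0,0,-1.]); N=np.c_[np.cross(yv,zv),yv,zv]
            rv=R.from_matrix(M.T@N).as_rotvec()
            print("  shift",d.round(4),"then turn",rv.round(4)); M=N
        else: print("  shift",d.round(4))
        p=t
E
python3 -c "
from h import *
plan((.47,.12,.29,None),(.5755,-.309,.20,45))"
```

```text
t 1.4 pos [0.2672 0.565  0.2387] tooly 64.69 z [ 0.e+00  1.e-04 -1.e+00] q [-1.1   0.69 -0.19  1.57  0.16  0.9  -0.22] F [ 1.  -0.4 -0.7] open 88.16 ff 0.0
  shift [-0.3735 -0.3156 -0.0513]
  shift [-0.2788 -0.3427  0.09  ] then turn [ 1.000e-04 -0.000e+00  3.437e-01]
```

```bash
python3 -m jog '[[[-0.0415,-0.0351,-0.025,0,0,0],[-0.0415,-0.0351,-0.02,0,0,0],[-0.0415,-0.0351,-0.006,0,0,0],[-0.0415,-0.0351,0,0,0,0],[-0.0415,-0.0351,0,0,0,0],[-0.0415,-0.0351,0,0,0,0],[-0.0415,-0.0351,0,0,0,0],[-0.0415,-0.0351,0,0,0,0],[-0.0415,-0.0351,0,0,0,0]]]' && python3 -m jog '[[[-0.0349,-0.0428,0,0,0,0],[-0.0349,-0.0428,0,0,0,0],[-0.0349,-0.0428,0,0,0,0],[-0.0349,-0.0428,0,0,0,0],[-0.0349,-0.0428,0.01,0,0,0],[-0.0349,-0.0428,0.025,0,0,0],[-0.0349,-0.0428,0.025,0,0,0],[-0.0349,-0.0428,0.03,0,0,0],[0,0,0,0,0,0.172],[0,0,0,0,0,0.172],[0,0,0,0,0,0]]]' && python3 -c "
from h import *
plan((.5755,-.309,.072,45))"
```

```text
clock: 2.52
tool_pos: [0.4705, 0.1182, 0.29]
eef_rot: [0.219, 0.976, 0.0, 0.0]
contact_force: [0.2, 1.0, -0.3]
opening: 1.001
finger_force: 0.0
clock: 3.9
tool_pos: [0.5758, -0.3087, 0.1997]
eef_rot: [0.382, 0.924, -0.0, -0.0]
contact_force: [0.4, -0.2, 0.2]
opening: 1.001
finger_force: 0.0
t 3.9 pos [ 0.5758 -0.3087  0.1997] tooly 45.09 z [-3.e-04 -2.e-04 -1.e+00] q [ 0.47  0.77 -0.1   1.51  0.09  0.86  1.13] F [ 0.4 -0.2  0.2] open 88.18 ff 0.0
  shift [ 0.     -0.0004  0.1277] then turn [-0.0003 -0.0001  0.0016]
```

```bash
python3 -m jog '[[[0,0,0.05,0,0,0],[0,0,0.045,0,0,0],[0,0,0.0325,0,0,0],[0,0,0,0,0,0],[0,0,0,0,0,0],[0,0,0,0,0,0],[0,0,0,0,0,0],[0,0,0,0,0,0]]]' 0.018 3 && python3 -c "
from h import *
plan()"
```

```text
clock: 4.9
tool_pos: [0.5779, -0.3083, 0.0739]
eef_rot: [0.382, 0.924, 0.001, 0.002]
contact_force: [2.9, 2.1, 4.0]
opening: 0.273
finger_force: 3.0
t 4.9 pos [ 0.5779 -0.3083  0.0739] tooly 45.04 z [ 4.4e-03 -2.0e-04 -1.0e+00] q [ 0.46  0.93 -0.08  1.59  0.11  0.62  1.11] F [2.9 2.1 4. ] open 24.02 ff 3.0
```

```bash
python3 -m jog '[[[0,0,0,0,0,0],[0,0,-0.002,0,0,0],[0,0,0,0,0,-0.1745],[0,0,0,0,0,-0.1745],[0,0,0,0,0,-0.1745],[0,0,0,0,0,-0.1745],[0,0,0,0,0,-0.1745],[0,0,0,0,0,-0.1745],[0,0,0,0,0,0]]]' 0.06 && python3 -m jog '[[[0,0,0,0,0,0],[0,0,0,0,0,0],[0,0,0,0,0,0],[0,0,0,0,0,0],[0,0,0,0,0,0]]]' 0.018 3 && python3 -c "
from h import *
plan()"
```

```text
clock: 6.02
tool_pos: [0.5748, -0.3095, 0.0739]
eef_rot: [-0.129, 0.992, 0.0, -0.001]
contact_force: [0.7, -0.2, -0.3]
opening: 0.683
finger_force: 0.0
clock: 6.65
tool_pos: [0.5758, -0.309, 0.0744]
eef_rot: [-0.13, 0.991, -0.0, 0.0]
contact_force: [0.8, -0.2, 0.2]
opening: 0.27
finger_force: 3.0
t 6.65 pos [ 0.5758 -0.309   0.0744] tooly 104.95 z [ 3.e-04 -3.e-04 -1.e+00] q [ 0.61  0.95 -0.36  1.58  0.46  0.69  1.86] F [ 0.8 -0.2  0.2] open 23.77 ff 3.0
```

```bash
python3 -m jog '[[[0,0,0,0,0,0],[0,0,0,0,0,0],[0,0,0,0,0,0.164],[0,0,0,0,0,0.164],[0,0,0,0,0,0.164],[0,0,0,0,0,0.164],[0,0,0,0,0,0.164],[-0.0005,0.002,0,0,0,0],[0,0,0,0,0,0]]]' 0.06 && python3 -m jog '[[[0,0,0,0,0,0],[0,0,0,0,0,0],[0,0,0,0,0,0],[0,0,0,0,0,0],[0,0,0,0,0,0]]]' 0.018 3 && python3 -c "
from h import *
plan()
for i in range(6): snapshot('top'); print(get_state()['tool_pos'].round(4))"
```

```text
clock: 7.78
tool_pos: [0.5775, -0.307, 0.0744]
eef_rot: [0.274, 0.962, 0.0, 0.0]
contact_force: [-0.4, -0.3, 0.2]
opening: 0.685
finger_force: 0.0
clock: 8.4
tool_pos: [0.577, -0.3077, 0.0743]
eef_rot: [0.276, 0.961, -0.0, -0.0]
contact_force: [-0.5, -0.2, 0.3]
opening: 0.271
finger_force: 3.0
t 8.4 pos [ 0.577  -0.3077  0.0743] tooly 57.98 z [-3.e-04 -3.e-04 -1.e+00] q [ 0.5   0.94 -0.14  1.59  0.2   0.63  1.26] F [-0.5 -0.2  0.3] open 23.84 ff 3.0
[ 0.577  -0.3078  0.0744]
[ 0.577  -0.3077  0.0743]
[ 0.577  -0.3077  0.0743]
[ 0.577  -0.3077  0.0743]
[ 0.577  -0.3077  0.0744]
[ 0.577  -0.3077  0.0743]
```

```bash
python3 -m jog '[[[0,0,0,0,0,0],[0,0,0,0,0,0],[0,0,-0.05,0,0,0],[0,0,0,0,0,0.1600],[0,0,0,0,0,0.1600],[0,0,0,0,0,0.1600],[0,0,0,0,0,0.1600],[0,0,0,0,0,0.1600],[0,0,0,0,0,0.1600]]]' 0.05 && python3 -c "
from h import *
plan((.3917,-.271,.06,3),(.3917,-.271,.0025,3))"
```

```text
clock: 9.82
tool_pos: [0.5774, -0.3069, 0.1243]
eef_rot: [0.69, 0.724, 0.0, -0.0]
contact_force: [-0.7, -0.0, -0.4]
opening: 0.561
finger_force: 0.0
t 9.82 pos [ 0.5774 -0.3069  0.1243] tooly 2.71 z [ 3.e-04  6.e-04 -1.e+00] q [ 0.36  0.87  0.1   1.57 -0.12  0.71  0.57] F [-0.7 -0.  -0.4] open 49.41 ff 0.0
  shift [ 0.0446 -0.1839  0.0643] then turn [ 0.0003 -0.0006 -0.0051]
  shift [0.     0.     0.0575] then turn [0. 0. 0.]
```

```bash
python3 -m jog '[[[0.0111,-0.046,0,0,0,-0.005],[0.0111,-0.046,0.004,0,0,0],[0.0112,-0.046,0.03,0,0,0],[0.0112,-0.0459,0.03,0,0,0],[0,0,0.04,0,0,0],[0,0,0.015,0,0,0],[0,0,0,0,0,0]]]' 0.035 && python3 -c "
from h import *
plan((.3917,-.271,.0025,3))"
```

```text
clock: 10.7
tool_pos: [0.3918, -0.273, 0.0049]
eef_rot: [0.686, 0.727, 0.0, -0.0]
contact_force: [0.1, -0.1, 0.7]
opening: 0.399
finger_force: 0.0
t 10.7 pos [ 0.3918 -0.273   0.0049] tooly 3.3 z [ 1.e-04  6.e-04 -1.e+00] q [ 0.51  0.95  0.01  2.14 -0.12  0.05  0.69] F [ 0.1 -0.1  0.7] open 35.12 ff 0.0
  shift [ 0.002  -0.      0.0024] then turn [ 0.0001 -0.0006  0.0053]
```

```bash
python3 -m jog '[[[0.002,0,0.0024,0,0,0],[0,0,0,0,0,0],[0,0,0,0,0,0]]]' && python3 -c "
from h import *
plan((.3917,-.271,.0025,3))"
```

```text
clock: 11.08
tool_pos: [0.3917, -0.2714, 0.0037]
eef_rot: [0.687, 0.727, 0.0, 0.0]
contact_force: [-0.8, 0.7, 0.3]
opening: 0.395
finger_force: 0.0
t 11.07 pos [ 0.3917 -0.2714  0.0037] tooly 3.29 z [ 9.e-04 -5.e-04 -1.e+00] q [ 0.51  0.95  0.01  2.15 -0.12  0.04  0.69] F [-0.8  0.7  0.3] open 34.81 ff 0.0
  shift [0.0004 0.0001 0.0012] then turn [0.0008 0.0005 0.005 ]
```

```bash
python3 -m jog '[[[0,0,0,0,0,0],[0,0,0,0,0,0],[0,0,0,0,0,0],[0,0,0,0,0,0]]]' 0.004 30 && python3 -c "
from h import *
plan()"
```

```text
clock: 11.58
tool_pos: [0.3911, -0.2712, 0.0031]
eef_rot: [0.687, 0.727, 0.0, -0.0]
contact_force: [0.1, 0.5, 1.0]
opening: 0.068
finger_force: 30.0
t 11.57 pos [ 0.3911 -0.2712  0.0031] tooly 3.26 z [-2.e-04  2.e-04 -1.e+00] q [ 0.51  0.95  0.01  2.15 -0.12  0.04  0.69] F [0.1 0.5 1. ] open 6.03 ff 30.0
```

```bash
python3 -m jog '[[[0,0,-0.01,0,0,0],[0,0,-0.03,0,0,0],[0,0,-0.05,0,0,0],[0,0,-0.05,0,0,0],[0,0,0,0,0,0],[0,0,0,0,0,0]]]'
python3 - <<'E'
from h import *
plan()
S={c:snapshot(c) for c in("side","top")}
st=get_state(); P=st["tool_pos"]
A=np.zeros((400,800,3),np.uint8)
for i,c in enumerate(S):
    u,v=proj(S[c],[P])[0]; x0,y0=int(u)-20,int(v)-20; print(c,"TCP px",u,v,"crop",x0,y0)
    A[:,i*400:i*400+400]=cv2.resize(S[c]["frame"][y0:y0+40,x0:x0+40,::-1],(400,400),interpolation=cv2.INTER_CUBIC)
cv2.imwrite("pics/held.png",A)
E
```

```text
clock: 12.32
tool_pos: [0.3909, -0.271, 0.1431]
eef_rot: [0.687, 0.727, 0.0, -0.0]
contact_force: [-0.4, 0.5, -1.5]
opening: 0.067
finger_force: 30.0
t 12.32 pos [ 0.3909 -0.271   0.1431] tooly 3.28 z [-3.e-04  4.e-04 -1.e+00] q [ 0.47  0.67  0.07  2.1  -0.11  0.37  0.68] F [-0.4  0.5 -1.5] open 5.87 ff 30.0
side TCP px 283.5 261.3 crop 263 241
top TCP px 320.4 201.1 crop 300 181
```

View pics/held.png

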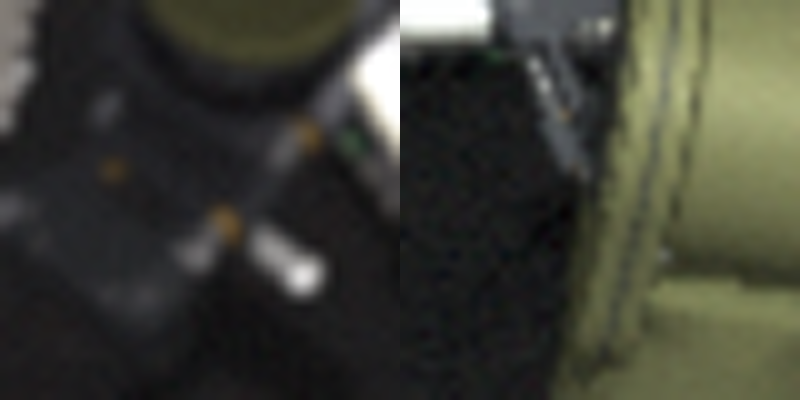

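The side crop shows the key held, with its far end at crop (307,278), which is px (293.7,268.8). It emerges from the fingers at crop (255,232). The arm hides it in the top view. I'll check its extension and pitch.

Run:
```python
from h import *
s=snapshot("side"); P=np.array([.3909,-.271,.1431]); a=np.radians(3.28-90); d=np.array([np.cos(a),np.sin(a),0])
for L in(.040,.043,.046,.049):
    for dz in(-.008,0,.008): print(L,dz,proj(s,[P+d*L+[0,0,dz]])[0])
print("start",proj(s,[P+d*.009+[0,0,.003]]))
# bright blob centroid/extents along key
f=s["frame"].mean(2); y0,x0=259,285; g=np.clip(f[y0:y0+16,x0:x0+14]-90,0,None)
v,u=np.mgrid[y0:y0+16,x0:x0+14]; m=[(g*u).sum()/g.sum(),(g*v).sum()/g.sum()]; print("cent",m); print(f[y0:y0+14,x0:x0+13].astype(int))
```

```text
0.04 -0.008 [292.4 268.5]
0.04 0 [292.6 267.6]
0.04 0.008 [292.8 266.7]
0.043 -0.008 [293. 269.]
0.043 0 [293.2 268.1]
0.043 0.008 [293.4 267.2]
0.046 -0.008 [293.7 269.5]
0.046 0 [293.9 268.6]
0.046 0.008 [294.1 267.7]
0.049 -0.008 [294.4 270. ]
0.049 0 [294.6 269.1]
0.049 0.008 [294.8 268.2]
start [[285.7 262.3]]
cent [np.float64(291.1096474234793), np.float64(266.85122045718714)]
[[ 32  34  35  40  43  43  37  32  31  27  28  25  20]
 [ 33  37  43  44  47  42  34  28  28  29  26  28  27]
 [ 37  41  43  46  45  36  29  29  29  28  28  29  27]
 [ 55  51  44  40  36  30  30  29  30  31  33  29  27]
 [ 66  55  43  46  48  40  30  28  29  29  31  28  31]
 [ 69  55  50  80  94  78  50  31  27  27  28  29  31]
 [ 57  48  63 109 136 127  98  66  39  31  28  29  32]
 [ 39  35  60 106 145 155 146 120  83  57  37  28  31]
 [ 30  29  42  74 112 139 154 152 135 102  54  30  30]
 [ 19  24  31  42  65  96 128 150 153 121  63  30  29]
 [ 20  23  26  27  33  54  85 115 124  97  48  27  26]
 [ 18  21  21  26  26  30  46  67  72  54  34  28  28]
 [ 23  14  18  20  23  26  28  35  36  30  31  30  29]
 [ 17  20  19  17  20  24  26  28  27  28  28  30  30]]
```

```bash
python3 -m jog '[[[0,0,0,0,0,-0.159],[0,0,0,0,0,-0.159],[0,0,0,0,0,-0.159],[0,0,0,0,0,-0.159],[0,0,0,0,0,-0.159],[0,0,0,0,0,-0.159]]]' - 60 && python3 -c "
from h import *
plan((.5572,-.2953,.11,58))"
```

```text
clock: 13.22
tool_pos: [0.3905, -0.2708, 0.1419]
eef_rot: [0.274, 0.962, 0.001, -0.001]
contact_force: [-0.0, -0.3, 0.0]
opening: 0.05
finger_force: 60.0
t 13.22 pos [ 0.3905 -0.2708  0.1419] tooly 58.22 z [-0.0024  0.0019 -1.    ] q [ 0.62  0.67 -0.17  2.1   0.27  0.4   1.25] F [-0.  -0.3  0. ] open 4.41 ff 60.0
  shift [-0.1547  0.067   0.0314] then turn [ 0.0003 -0.003   0.0039]
```

```bash
python3 -m jog '[[[-0.0387,0.0168,0,0,0,0.004],[-0.0387,0.0168,0,0,0,0],[-0.0387,0.0167,0,0,0,0],[-0.0386,0.0167,0.015,0,0,0],[0,0,0.015,0,0,0],[0,0,0,0,0,0],[0,0,0,0,0,0]]]' && python3 -c "
from h import *
plan((.5572,-.2953,.094,58))"
```

```text
clock: 14.1
tool_pos: [0.5561, -0.2973, 0.1127]
eef_rot: [0.279, 0.96, -0.0, -0.001]
contact_force: [-0.5, -0.3, 0.2]
opening: 0.058
finger_force: 60.0
t 14.1 pos [ 0.5561 -0.2973  0.1127] tooly 57.65 z [-2.5e-03  7.0e-04 -1.0e+00] q [ 0.52  0.86 -0.18  1.65  0.22  0.66  1.23] F [-0.5 -0.3  0.2] open 5.12 ff 60.0
  shift [0.0001 0.0023 0.0187] then turn [-0.0008 -0.0025 -0.006 ]
```

```bash
python3 -m jog '[[[0,0.0023,0.008,-0.0008,-0.0025,-0.006],[0,0,0.0105,0,0,0],[0,0,0,0,0,0],[0,0,0,0,0,0]]]' && python3 -m jog '[[[0,0,0.002,0,0,0],[0,0,0.002,0,0,0],[0,0,0.001,0,0,0],[0,0,0,0,0,0]]]' && python3 -c "
from h import *
plan((.5572,-.2953,.0633,58))"
```

```text
clock: 14.6
tool_pos: [0.559, -0.2952, 0.0945]
eef_rot: [0.275, 0.961, 0.0, 0.001]
contact_force: [0.0, -0.9, -0.4]
opening: 0.055
finger_force: 60.0
clock: 15.1
tool_pos: [0.559, -0.2952, 0.0895]
eef_rot: [0.275, 0.961, 0.0, 0.001]
contact_force: [-0.5, -1.2, -0.3]
opening: 0.056
finger_force: 60.0
t 15.1 pos [ 0.559  -0.2952  0.0895] tooly 58.04 z [ 2.2e-03 -4.0e-04 -1.0e+00] q [ 0.51  0.89 -0.17  1.66  0.23  0.61  1.22] F [-0.5 -1.2 -0.3] open 4.95 ff 60.0
  shift [ 0.0015 -0.001   0.0262] then turn [0.0008 0.0021 0.0007]
```

```bash
python3 -m jog '[[[0.001,-0.0007,0.0015,0,0.002,0],[0,0,0.002,0,0,0],[0,0,0.002,0,0,0],[0,0,0,0,0,0],[0,0,0,0,0,0]]]' && python3 -c "
from h import *
plan((.5572,-.2953,.0633,58))"
```

```text
clock: 15.72
tool_pos: [0.5581, -0.295, 0.084]
eef_rot: [0.275, 0.961, 0.001, 0.0]
contact_force: [0.9, 0.8, 0.3]
opening: 0.049
finger_force: 60.0
t 15.72 pos [ 0.5581 -0.295   0.084 ] tooly 58.05 z [ 1.1e-03  8.0e-04 -1.0e+00] q [ 0.51  0.9  -0.17  1.66  0.24  0.6   1.22] F [0.9 0.8 0.3] open 4.3 ff 60.0
  shift [ 0.0006 -0.0007  0.0207] then turn [0.0013 0.0005 0.0009]
```

```bash
python3 -m jog '[[[0.0005,0,0.0025,0,0,0],[0,0,0.0025,0,0,0],[0,0,0.0025,0,0,0],[0,0,0.0025,0,0,0],[0,0,0,0,0,0]]]' && python3 -m jog '[[[0,0,0.0025,0,0,0],[0,0,0.0025,0,0,0],[0,0,0.0025,0,0,0],[0,0,0,0,0,0]]]' && python3 -c "
from h import *
plan((.5572,-.2953,.0633,58))"
```

```text
clock: 16.35
tool_pos: [0.5576, -0.2947, 0.0738]
eef_rot: [0.275, 0.961, 0.001, 0.0]
contact_force: [2.4, 1.6, 0.5]
opening: 0.055
finger_force: 60.0
clock: 16.85
tool_pos: [0.5576, -0.2947, 0.0663]
eef_rot: [0.275, 0.961, 0.001, 0.0]
contact_force: [2.2, 1.6, 2.2]
opening: 0.059
finger_force: 60.0
t 16.85 pos [ 0.5576 -0.2947  0.0663] tooly 58.05 z [ 1.e-03  9.e-04 -1.e+00] q [ 0.5   0.93 -0.16  1.67  0.24  0.57  1.21] F [2.2 1.6 2.2] open 5.21 ff 60.0
  shift [ 0.0001 -0.0007  0.003 ] then turn [0.0013 0.0004 0.0009]
```

```bash
python3 -m jog '[[[0,0.0006,0.001,0,0,0],[0,0,0.001,0,0,0],[0,0,0.0005,0,0,0],[0,0,0,0,0,0]]]' && python3 -c "
from h import *
plan()"
```

```text
clock: 17.35
tool_pos: [0.5575, -0.2946, 0.0639]
eef_rot: [0.275, 0.961, 0.0, 0.0]
contact_force: [1.6, 2.0, 1.9]
opening: 0.054
finger_force: 60.0
t 17.35 pos [ 0.5575 -0.2946  0.0639] tooly 58.04 z [ 3.e-04  5.e-04 -1.e+00] q [ 0.5   0.93 -0.16  1.67  0.24  0.57  1.21] F [1.6 2.  1.9] open 4.78 ff 60.0
```

```bash
python3 -m jog '[[[0,0,0,0,0,0],[0,0,0,0,0,0],[0,0,0,0,0,0]]]' 0.018 30 && python3 -m jog '[[[0,0,-0.03,0,0,0],[0,0,-0.06,0,0,0],[0,0,-0.06,0,0,0],[-0.03,0.03,-0.05,0,0,0],[-0.03,0.05,0,0,0,0],[-0.03,0.05,0,0,0,0],[-0.02,0.05,0,0,0,0],[0,0.05,0,0,0,0],[0,0,0,0,0,0]]]' 0.088
python3 - <<'E'
from h import *
plan()
A=np.zeros((400,800,3),np.uint8)
import pickle; T={}
for i,(c,(x0,y0)) in enumerate({"side":(308,232),"top":(299,154)}.items()):
    T[c]=f=np.mean([snapshot(c)["frame"] for _ in range(4)],0); 
    A[:,i*400:i*400+400]=cv2.resize(f[y0:y0+25,x0:x0+25,::-1].astype(np.uint8),(400,400),interpolation=cv2.INTER_CUBIC)
pickle.dump(T,open("T.pkl","wb"))
cv2.imwrite("pics/keyin.png",A)
s={c:snapshot(c) for c in T}
n=np.array([.5755,-.309,.068]);d=np.array([np.cos(np.radians(148)),np.sin(np.radians(148)),0])
for c in T: print(c,"ends",((proj(s[c],[n+d*.022,n-d*.022])-{"side":(308,232),"top":(299,154)}[c]+.5)*16).tolist())
E
```

```text
clock: 17.73
tool_pos: [0.5568, -0.2949, 0.0637]
eef_rot: [0.276, 0.961, 0.0, -0.001]
contact_force: [-0.6, 0.1, 0.2]
opening: 0.208
finger_force: 0.0
clock: 18.85
tool_pos: [0.7722, -0.151, 0.2602]
eef_rot: [0.272, 0.962, 0.003, -0.001]
contact_force: [0.3, -0.6, -0.2]
opening: 0.998
finger_force: 0.0
t 18.85 pos [ 0.7722 -0.151   0.2602] tooly 58.48 z [-4.0e-04  5.6e-03 -1.0e+00] q [ 0.2   0.94 -0.19  0.9   0.15  1.31  1.07] F [ 0.3 -0.6 -0.2] open 87.92 ff 0.0
side ends [[107.19999999999982, 208.0], [272.0, 166.4000000000001]]
top ends [[187.19999999999982, 275.1999999999998], [212.80000000000018, 137.5999999999999]]
```

View pics/keyin.png

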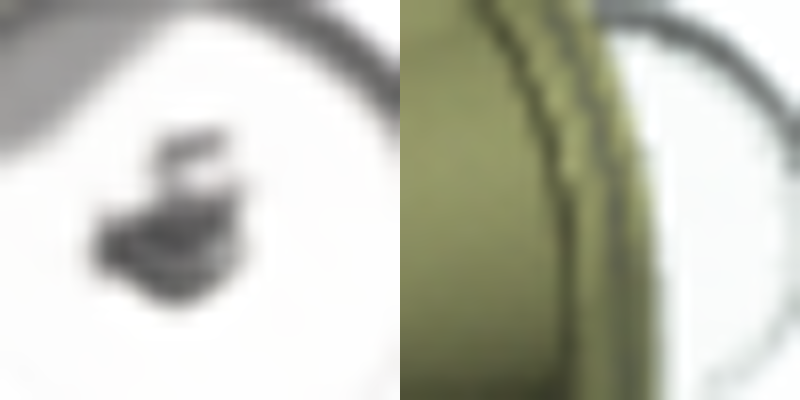

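The key stands in the slot. In the side crop its front end sticks out at left, around (100,240), close to the predicted (107,208). Next I'll measure the rotor.

Run:
```python
from h import *
import pickle; S=pickle.load(open("S.pkl","rb"))
from scipy.ndimage import map_coordinates
A=np.radians(np.arange(0,360,5))
for c in S:
    g=S[c]["frame"].mean(2); best=[]
    for x in np.arange(.445,.468,.001):
        for y in np.arange(.288,.312,.001):
            G=[]
            for r in(.051,.059):
                q=proj(S[c],np.c_[x+r*np.cos(A),y+r*np.sin(A),np.full(len(A),.020)])
                G.append(map_coordinates(g,[q[:,1],q[:,0]],order=1))
            best.append(((G[0]-G[1]).clip(-20,120).mean(),x,y))
    best.sort(reverse=True); t=np.array(best[:8]); print(c,t[0].round(4),t[:,1:].mean(0).round(4))
plan((.60,.25,.26,None),(.455,.30,.2,0))
```

```text
side [112.9896   0.457    0.301 ] [0.4561 0.3011]
top [120.      0.458   0.299] [0.4568 0.2991]
t 19.35 pos [ 0.7704 -0.159   0.2621] tooly 57.98 z [ 7.e-04  4.e-04 -1.e+00] q [ 0.21  0.94 -0.19  0.9   0.15  1.31  1.07] F [0.2 0.1 0.1] open 87.95 ff 0.0
  shift [0.3613 0.2564 0.0022]
  shift [ 0.1495 -0.0345  0.0599] then turn [ 8.000e-04 -0.000e+00  1.012e+00]
```

Run:
```python
from h import *
import pickle; S=pickle.load(open("S.pkl","rb")); T=S["top"]; Z=S["side"]
f=lambda u,v:(u/1.5,v/1.5)
for n,p,z in(("bath L",(318,305),.2),("bath front",(390,368),.2),("bath right",(443,306),.2),("bath back",(375,246),.2),("bottle top",(208,372),.216),("oven frontright top",(292,325),.15),("oven fr bottom",(292,325),0),("oven left front",(160,362),.1),("rotor",(301,350),.064)): print(n,atz(T,f(*p),z))
for n,p,z in(("bottle top",(190,227),.216),("bottle2 top",(224,192),.216),("oven near corner bot",(312,258),0),("oven top near",(315,225),.12),("bath left near top",(310,305),.2),("bath far left top",(330,243),.2)): print("side",n,atz(Z,f(*p),z))
```

```text
bath L [0.5342 0.1928 0.2   ]
bath front [0.2903 0.0579 0.2   ]
bath right [ 0.4073 -0.1494  0.2   ]
bath back [ 0.647  -0.0243  0.2   ]
bottle top [0.4529 0.5446 0.216 ]
oven frontright top [0.5145 0.2868 0.15  ]
oven fr bottom [0.547  0.3001 0.    ]
oven left front [0.553  0.7009 0.1   ]
rotor [0.4488 0.2924 0.064 ]
side bottle top [0.2998 0.5119 0.216 ]
side bottle2 top [0.4486 0.5468 0.216 ]
side oven near corner bot [0.5551 0.3174 0.    ]
side oven top near [0.5917 0.326  0.12  ]
side bath left near top [0.3534 0.0869 0.2   ]
side bath far left top [0.5312 0.1934 0.2   ]
```

```bash
python3 -c "
from h import *
plan((.50,.12,.27,130),(.4567,.30,.10,130))"
```

```text
t 19.35 pos [ 0.7704 -0.159   0.2621] tooly 57.98 z [ 7.e-04  4.e-04 -1.e+00] q [ 0.21  0.94 -0.19  0.9   0.15  1.31  1.07] F [0.2 0.1 0.1] open 87.95 ff 0.0
  shift [ 0.3772  0.0932 -0.0079] then turn [ 4.000e-04  7.000e-04 -1.257e+00]
  shift [-0.0825  0.1657  0.17  ] then turn [0. 0. 0.]
```

```bash
python3 -m jog '[[[0.0539,0.0133,-0.0011,0,0,0],[0.0539,0.0133,-0.0011,0,0,0],[0.0539,0.0133,-0.0011,0,0,0],[0.0539,0.0133,-0.0011,0,0,0],[0.0539,0.0133,-0.0011,0,0,0],[0.0539,0.0133,-0.0011,0,0,0],[0.0539,0.0133,-0.0011,0,0,0]]]' 0.088 && python3 -m jog '[[[0,0,0,0,0,-0.157],[0,0,0,0,0,-0.157],[0,0,0,0,0,-0.157],[0,0,0,0,0,-0.157],[0,0,0,0,0,-0.157],[0,0,0,0,0,-0.157],[0,0,0,0,0,-0.157],[0,0,0,0,0,-0.157],[-0.0275,0.0552,0,0,0,0],[-0.0275,0.0552,0,0,0,0],[-0.0275,0.0552,0.04,0,0,0],[0,0,0.05,0,0,0]]]' && python3 -c "
from h import *
plan((.4567,.30,.037,130))"
```

```text
clock: 20.23
tool_pos: [0.4988, 0.1217, 0.2701]
eef_rot: [0.275, 0.961, 0.001, 0.001]
contact_force: [0.7, 1.2, -0.1]
opening: 0.997
finger_force: 0.0
clock: 21.72
tool_pos: [0.4581, 0.2983, 0.1867]
eef_rot: [-0.345, 0.938, 0.003, 0.004]
contact_force: [0.0, -1.3, -1.8]
opening: 0.997
finger_force: 0.0
t 21.73 pos [0.4581 0.2983 0.1867] tooly 130.41 z [ 0.0044  0.0085 -1.    ] q [-0.37  0.69 -0.49  1.86  0.48  0.7   1.15] F [ 0.  -1.3 -1.8] open 87.81 ff 0.0
  shift [0.0013 0.0016 0.1497] then turn [0.0037 0.0088 0.0071]
```

```bash
python3 -m jog '[[[0.001,0.001,0.055,0.0037,0.008,0.007],[0,0,0.055,0,0,0],[0,0,0.04,0,0,0],[0,0,0,0,0,0]]]' 0.08 && python3 -m jog '[[[0,0,0,0,0,0],[0,0,0,0,0,0],[0,0,0,0,0,0],[0,0,0,0,0,0],[0,0,0,0,0,0]]]' 0.036 3 && python3 -c "
from h import *
plan((.4567,.30,.037,130))"
```

```text
clock: 22.22
tool_pos: [0.4558, 0.2898, 0.0337]
eef_rot: [-0.339, 0.941, -0.004, -0.005]
contact_force: [-0.7, 0.4, 1.0]
opening: 0.906
finger_force: 0.0
clock: 22.85
tool_pos: [0.4572, 0.2923, 0.0364]
eef_rot: [-0.339, 0.941, -0.002, -0.002]
contact_force: [-1.4, 3.0, 4.5]
opening: 0.469
finger_force: 3.0
t 22.85 pos [0.4572 0.2923 0.0364] tooly 129.65 z [-0.0024 -0.005  -1.    ] q [-0.48  0.92 -0.29  1.94  0.66  0.39  0.98] F [-1.4  3.   4.5] open 41.28 ff 3.0
  shift [-0.0045  0.0062 -0.0007] then turn [-0.0023 -0.005  -0.0061]
```

```bash
python3 -m jog '[[[0,0,0,0,0,0],[-0.0045,0,-0.003,-0.002,-0.005,0],[0,0,0,0,0,0.1735],[0,0,0,0,0,0.1735],[0,0,0,0,0,0.1735],[0,0,0,0,0,0.1735],[0,0,0,0,0,0.1735],[0,0,0,0,0,0.1735],[0,0,0,0,0,0]]]' 0.075 && python3 -c "
from h import *
plan((.4606,.2952,.038,70))"
```

```text
clock: 23.98
tool_pos: [0.4609, 0.2936, 0.0386]
eef_rot: [0.173, 0.985, -0.002, 0.0]
contact_force: [0.2, -0.6, -0.4]
opening: 0.849
finger_force: 0.0
t 23.98 pos [0.4609 0.2936 0.0386] tooly 70.04 z [-3.0e-04 -3.4e-03 -1.0e+00] q [-0.6   0.91 -0.08  1.93  0.22  0.31  0.35] F [ 0.2 -0.6 -0.4] open 74.76 ff 0.0
  shift [0.0008 0.0014 0.0006] then turn [-0.0033  0.0009  0.0008]
```

```bash
python3 -m jog '[[[0.0008,0.0014,0,-0.0033,0.001,0],[0,0,0,0,0,0],[0,0,0,0,0,0],[0,0,0,0,0,0]]]' 0.036 5 && python3 -m jog '[[[0,0,0,0,0,0],[0,0,0,0,0,0]]]' - 35 && python3 -c "
from h import *
plan((.4606,.2952,.038,70))"
```

```text
clock: 24.48
tool_pos: [0.4603, 0.2953, 0.0387]
eef_rot: [0.174, 0.985, 0.0, -0.0]
contact_force: [-0.1, -0.3, 0.6]
opening: 0.474
finger_force: 5.0
clock: 24.72
tool_pos: [0.4603, 0.2953, 0.0386]
eef_rot: [0.174, 0.985, 0.0, -0.0]
contact_force: [-0.5, -0.8, -0.6]
opening: 0.46
finger_force: 35.0
t 24.73 pos [0.4603 0.2953 0.0386] tooly 69.96 z [-5.e-04  6.e-04 -1.e+00] q [-0.6   0.91 -0.09  1.93  0.22  0.31  0.35] F [-0.5 -0.8 -0.6] open 40.53 ff 35.0
  shift [-0.0003  0.      0.0006] then turn [ 0.0004 -0.0006 -0.0006]
```

```bash
python3 -m jog '[[[0,0,-0.02,0,0,0],[0,0,-0.05,0,0,0],[0,0,-0.06,0,0,0],[0,0,-0.06,0,0,0],[0,0,-0.06,0,0,0],[0,0,0,0,0,0]]]' && python3 -c "
from h import *
plan((.50,.08,.285,None),(.5778,-.3082,.17,44))"
```

```text
clock: 25.48
tool_pos: [0.4625, 0.297, 0.293]
eef_rot: [0.174, 0.985, 0.004, 0.003]
contact_force: [-0.1, -0.1, -4.3]
opening: 0.466
finger_force: 35.0
t 25.48 pos [0.4625 0.297  0.293 ] tooly 69.95 z [ 0.0074  0.0068 -0.9999] q [-0.53  0.52 -0.2   1.73  0.13  0.89  0.44] F [-0.1 -0.1 -4.3] open 41.02 ff 35.0
  shift [-0.1096 -0.191   0.0068]
  shift [-0.2057 -0.339   0.1129] then turn [0.0099 0.0025 0.4528]
```

```bash
python3 -m jog '[[[-0.0274,-0.0478,0,0,0,0],[-0.0274,-0.0478,0,0,0,0],[-0.0274,-0.0478,0,0,0,0],[-0.0274,-0.0478,0,0,0,0],[-0.0294,-0.0484,0,0,0,0],[-0.0294,-0.0484,0,0,0,0],[-0.0294,-0.0484,0,0,0,0],[-0.0294,-0.0484,0,0,0,0],[-0.0294,-0.0484,0.01,0,0,0.05],[-0.0294,-0.0484,0.02,0,0,0.05],[-0.0294,-0.0484,0.03,0,0,0]]]' && python3 -m jog '[[[0,0,0,0,0,0.12],[0,0,0,0,0,0.12],[0,0,0,0,0,0.11],[0,0,0,0,0,0],[0,0,0,0,0,0]]]' && python3 -c "
from h import *
plan((.5778,-.3082,.150,44))"
```

```text
clock: 26.85
tool_pos: [0.5663, -0.3119, 0.2265]
eef_rot: [0.223, 0.975, 0.001, -0.001]
contact_force: [0.4, 0.7, -2.9]
opening: 0.467
finger_force: 35.0
clock: 27.48
tool_pos: [0.5659, -0.3102, 0.2276]
eef_rot: [0.388, 0.922, 0.0, -0.002]
contact_force: [-0.8, -0.3, -2.4]
opening: 0.466
finger_force: 35.0
t 27.48 pos [ 0.5659 -0.3102  0.2276] tooly 44.3 z [-0.0025  0.0017 -1.    ] q [ 0.46  0.73 -0.06  1.51  0.05  0.91  1.16] F [-0.8 -0.3 -2.4] open 41.06 ff 35.0
  shift [-0.0071  0.0099  0.0776] then turn [-0.0006 -0.003   0.0051]
```

```bash
python3 -m jog '[[[-0.0035,0.005,0.02,-0.0006,-0.003,0.005],[-0.0036,0.0049,0.03,0,0,0],[0,0,0.0276,0,0,0],[0,0,0,0,0,0],[0,0,0,0,0,0]]]' && python3 -c "
from h import *
plan((.5778,-.3082,.128,44))"
```

```text
clock: 28.1
tool_pos: [0.5792, -0.3092, 0.1521]
eef_rot: [0.391, 0.92, -0.0, 0.002]
contact_force: [0.5, -0.3, -3.0]
opening: 0.465
finger_force: 35.0
t 28.1 pos [ 0.5792 -0.3092  0.1521] tooly 43.91 z [ 0.0034 -0.0015 -1.    ] q [ 0.45  0.83 -0.05  1.55  0.06  0.76  1.14] F [ 0.5 -0.3 -3. ] open 40.95 ff 35.0
  shift [ 0.0018 -0.0003  0.0241] then turn [ 0.0014  0.0034 -0.0016]
```

```bash
python3 -m jog '[[[0.0012,0,0.012,0.0014,0.0034,-0.0016],[0,0,0.01,0,0,0],[0,0,0,0,0,0],[0,0,0,0,0,0]]]' && python3 -c "
from h import *
plan((.5778,-.3082,.126,44))" && python3 -m jog '[[[0,0,0.0015,0,0,0],[0,0,0.0015,0,0,0],[0,0,0.0015,0,0,0],[0,0,0,0,0,0]]]' && python3 -c "
from h import *
plan((.5778,-.3082,.1066,44))"
```

```text
clock: 28.6
tool_pos: [0.578, -0.308, 0.1293]
eef_rot: [0.391, 0.92, 0.0, -0.001]
contact_force: [0.1, -0.1, -2.2]
opening: 0.466
finger_force: 35.0
t 28.6 pos [ 0.578  -0.308   0.1293] tooly 43.98 z [-1.1e-03  5.0e-04 -1.0e+00] q [ 0.45  0.86 -0.05  1.56  0.06  0.72  1.14] F [ 0.1 -0.1 -2.2] open 41.09 ff 35.0
  shift [ 0.0001 -0.0003  0.0033] then turn [-0.0004 -0.0011 -0.0003]
clock: 29.1
tool_pos: [0.5778, -0.3079, 0.1246]
eef_rot: [0.391, 0.92, 0.0, -0.001]
contact_force: [-0.0, -0.4, -2.9]
opening: 0.469
finger_force: 35.0
t 29.1 pos [ 0.5778 -0.3079  0.1246] tooly 43.98 z [-1.5e-03  7.0e-04 -1.0e+00] q [ 0.45  0.86 -0.05  1.56  0.06  0.72  1.14] F [-0.  -0.4 -2.9] open 41.31 ff 35.0
  shift [-0.0002 -0.0002  0.018 ] then turn [-0.0006 -0.0016 -0.0004]
```

```bash
python3 -m jog '[[[0,0,0.002,0,-0.001,0],[0,0,0.002,0,0,0],[0,0,0.002,0,0,0],[0,0,0,0,0,0]]]' && python3 -m jog '[[[0,0,0.0025,0,0,0],[0,0,0.0025,0,0,0],[0,0,0.0025,0,0,0],[0,0,0,0,0,0]]]' && python3 -c "
from h import *
plan((.5778,-.3082,.1066,44))"
```

```text
clock: 29.6
tool_pos: [0.5777, -0.3079, 0.1184]
eef_rot: [0.391, 0.92, -0.0, -0.0]
contact_force: [-0.5, 0.6, -2.7]
opening: 0.468
finger_force: 35.0
clock: 30.1
tool_pos: [0.5777, -0.3079, 0.111]
eef_rot: [0.391, 0.92, -0.0, -0.0]
contact_force: [-0.6, 0.4, -2.8]
opening: 0.466
finger_force: 35.0
t 30.1 pos [ 0.5777 -0.3079  0.111 ] tooly 43.98 z [-1.e-03  1.e-04 -1.e+00] q [ 0.45  0.88 -0.05  1.57  0.06  0.69  1.13] F [-0.6  0.4 -2.8] open 41.05 ff 35.0
  shift [-0.0003 -0.0002  0.0044] then turn [-0.0007 -0.0008 -0.0003]
```

```bash
python3 -m jog '[[[0,0,0.0015,0,0,0],[0,0,0.0015,0,0,0],[0,0,0.0010,0,0,0],[0,0,0,0,0,0]]]' && python3 -m jog '[[[0,0,0.0008,0,0,0],[0,0,0.0007,0,0,0],[0,0,0,0,0,0]]]'  && python3 -c "
from h import *
plan((.5778,-.3082,.1066,44))"
```

```text
clock: 30.6
tool_pos: [0.5778, -0.308, 0.1072]
eef_rot: [0.391, 0.92, -0.0, -0.0]
contact_force: [0.5, -0.6, -3.1]
opening: 0.466
finger_force: 35.0
clock: 30.98
tool_pos: [0.5782, -0.3082, 0.1066]
eef_rot: [0.391, 0.92, -0.0, 0.0]
contact_force: [-1.3, 0.5, 3.4]
opening: 0.469
finger_force: 35.0
t 30.98 pos [ 0.5782 -0.3082  0.1066] tooly 43.97 z [ 3.e-04 -7.e-04 -1.e+00] q [ 0.45  0.89 -0.05  1.57  0.06  0.68  1.13] F [-1.3  0.5  3.4] open 41.36 ff 35.0
  shift [ 0.0003 -0.0003 -0.    ] then turn [-0.0002  0.0007 -0.0005]
```

The rotor touches the key at exactly the predicted height, so the key is fully down. Now I'll turn it slowly under light pressure.

```bash
python3 -m jog '[[[0,0,-0.0002,0,0,-0.035],[0,0,0,0,0,-0.035],[0,0,0,0,0,-0.035],[0,0,0,0,0,-0.035]]]'  && python3 -c "
from h import *
plan(); print(get_state()['moment'].round(2))"
```

```text
clock: 31.48
tool_pos: [0.5786, -0.3082, 0.1066]
eef_rot: [0.324, 0.946, -0.0, 0.001]
contact_force: [0.1, 0.7, 5.1]
opening: 0.464
finger_force: 35.0
t 31.48 pos [ 0.5786 -0.3082  0.1066] tooly 52.13 z [ 1.e-03 -6.e-04 -1.e+00] q [ 0.47  0.89 -0.09  1.57  0.11  0.68  1.23] F [0.1 0.7 5.1] open 40.89 ff 35.0
[ 0.06  0.17 -0.07]
```

```bash
python3 -m jog '[[[0,0,0,0,0,-0.035],[0,0,0,0,0,-0.035],[0,0,0,0,0,-0.035],[0,0,0,0,0,-0.035]]]'  && python3 -c "
from h import *
plan(); print(get_state()['moment'].round(2))"
```

```text
clock: 31.98
tool_pos: [0.5788, -0.3082, 0.1066]
eef_rot: [0.258, 0.966, -0.0, 0.001]
contact_force: [0.0, -0.1, 4.6]
opening: 0.465
finger_force: 35.0
t 31.98 pos [ 0.5788 -0.3082  0.1066] tooly 60.15 z [ 1.5e-03 -7.0e-04 -1.0e+00] q [ 0.49  0.89 -0.13  1.57  0.16  0.69  1.34] F [ 0.  -0.1  4.6] open 40.93 ff 35.0
[ 0.05  0.15 -0.09]
```

```bash
python3 -m jog '[[[0,0,-0.0002,0,0,-0.035],[0,0,0,0,0,-0.035],[0,0,0,0,0,-0.035],[0,0,0,0,0,-0.035]]]'  && python3 -c "
from h import *
plan(); print(get_state()['moment'].round(2))"
```

```text
clock: 32.48
tool_pos: [0.5786, -0.3082, 0.1065]
eef_rot: [0.189, 0.982, -0.0, 0.001]
contact_force: [-0.1, -0.6, 5.4]
opening: 0.47
finger_force: 35.0
t 32.48 pos [ 0.5786 -0.3082  0.1065] tooly 68.17 z [ 1.e-03 -6.e-04 -1.e+00] q [ 0.51  0.89 -0.16  1.57  0.2   0.69  1.44] F [-0.1 -0.6  5.4] open 41.39 ff 35.0
[ 0.07 -0.06 -0.06]
```

```bash
python3 -m jog '[[[0,0,0,0,0,-0.035],[0,0,0,0,0,-0.035],[0,0,0,0,0,-0.035],[0,0,0,0,0,-0.035]]]'  && python3 -c "
from h import *
plan(); print(get_state()['moment'].round(2))"
```

```text
clock: 32.98
tool_pos: [0.5785, -0.3081, 0.1065]
eef_rot: [0.12, 0.993, -0.0, 0.0]
contact_force: [-0.3, -1.1, 5.1]
opening: 0.469
finger_force: 35.0
t 32.98 pos [ 0.5785 -0.3081  0.1065] tooly 76.2 z [ 8.e-04 -5.e-04 -1.e+00] q [ 0.53  0.89 -0.2   1.57  0.24  0.7   1.54] F [-0.3 -1.1  5.1] open 41.29 ff 35.0
[ 0.02  0.   -0.06]
```

```bash
python3 -m jog '[[[0,0,0,0,0,-0.035],[0,0,0,0,0,-0.035],[0,0,0,0,0,-0.035],[0,0,0,0,0,-0.035]]]'  && python3 -c "
from h import *
plan(); print(get_state()['moment'].round(2))"
```

```text
clock: 33.48
tool_pos: [0.5783, -0.308, 0.1063]
eef_rot: [0.05, 0.999, -0.0, 0.0]
contact_force: [1.6, -0.6, 4.7]
opening: 0.465
finger_force: 35.0
t 33.48 pos [ 0.5783 -0.308   0.1063] tooly 84.23 z [ 3.e-04 -2.e-04 -1.e+00] q [ 0.55  0.9  -0.24  1.57  0.29  0.71  1.64] F [ 1.6 -0.6  4.7] open 40.99 ff 35.0
[ 0.09 -0.2  -0.03]
```

```bash
python3 -m jog '[[[0,0,0,0,0,-0.035],[0,0,0,0,0,-0.035],[0,0,0,0,0,-0.035],[0,0,0,0,0,-0.035]]]'  && python3 -c "
from h import *
plan(); print(get_state()['moment'].round(2))"
```

```text
clock: 33.98
tool_pos: [0.5773, -0.3079, 0.1054]
eef_rot: [-0.02, 1.0, 0.0, -0.001]
contact_force: [1.0, -0.7, -4.3]
opening: 0.47
finger_force: 35.0
t 33.98 pos [ 0.5773 -0.3079  0.1054] tooly 92.24 z [-1.9e-03  3.0e-04 -1.0e+00] q [ 0.57  0.9  -0.28  1.57  0.33  0.72  1.75] F [ 1.  -0.7 -4.3] open 41.43 ff 35.0
[-0.13 -0.25  0.02]
```

It dropped in at a tool yaw of about 92°. I'll lower it gently.

```bash
python3 -m jog '[[[0,0,0.001,0,0,0],[0,0,0.0015,0,0,0],[0,0,0.0015,0,0,0],[0,0,0,0,0,0]]]'  && python3 -c "
from h import *
plan(); print(get_state()['moment'].round(2))"
```

```text
clock: 34.48
tool_pos: [0.5775, -0.3079, 0.1019]
eef_rot: [-0.018, 1.0, 0.0, -0.001]
contact_force: [-0.1, -0.7, -3.2]
opening: 0.471
finger_force: 35.0
t 34.48 pos [ 0.5775 -0.3079  0.1019] tooly 92.11 z [-0.0014  0.     -1.    ] q [ 0.56  0.91 -0.27  1.57  0.33  0.71  1.74] F [-0.1 -0.7 -3.2] open 41.47 ff 35.0
[-0.03  0.01 -0.02]
```

```bash
python3 -m jog '[[[0,0,0.002,0,0,0],[0,0,0.002,0,0,0],[0,0,0.002,0,0,0],[0,0,0,0,0,0]]]'  && python3 -m jog '[[[0,0,0.002,0,0,0],[0,0,0.002,0,0,0],[0,0,0.0015,0,0,0],[0,0,0,0,0,0]]]'  && python3 -c "
from h import *
plan(); print(get_state()['moment'].round(2))"
```

```text
clock: 34.98
tool_pos: [0.5777, -0.3079, 0.0959]
eef_rot: [-0.018, 1.0, 0.0, -0.0]
contact_force: [0.0, 0.8, -2.9]
opening: 0.468
finger_force: 35.0
clock: 35.48
tool_pos: [0.5778, -0.3079, 0.0904]
eef_rot: [-0.018, 1.0, 0.0, -0.0]
contact_force: [-0.1, -0.3, -3.4]
opening: 0.469
finger_force: 35.0
t 35.48 pos [ 0.5778 -0.3079  0.0904] tooly 92.11 z [-9.e-04  0.e+00 -1.e+00] q [ 0.56  0.92 -0.27  1.57  0.34  0.69  1.74] F [-0.1 -0.3 -3.4] open 41.32 ff 35.0
[ 0.04  0.02 -0.06]
```

```bash
python3 -m jog '[[[0,0,0.0008,0,0,0],[0,0,0.0006,0,0,0],[0,0,0.0005,0,0,0],[0,0,0,0,0,0]]]'  && python3 -c "
from h import *
plan()"
```

```text
clock: 35.98
tool_pos: [0.5779, -0.308, 0.0887]
eef_rot: [-0.018, 1.0, -0.0, -0.0]
contact_force: [-0.6, 0.2, -2.4]
opening: 0.463
finger_force: 35.0
t 35.98 pos [ 0.5779 -0.308   0.0887] tooly 92.11 z [-5.e-04 -1.e-04 -1.e+00] q [ 0.56  0.92 -0.27  1.57  0.34  0.69  1.74] F [-0.6  0.2 -2.4] open 40.82 ff 35.0
```

```bash
python3 -m jog '[[[0,0,0.0005,0,0,0],[0,0,0,0,0,0]]]'  && python3 -m jog '[[[0,0,0,0,0,0],[0,0,0,0,0,0],[0,0,0,0,0,0],[0,0,0,0,0,0]]]' 0.07 && python3 -c "
from h import *
plan()"
```

```text
clock: 36.22
tool_pos: [0.578, -0.308, 0.0887]
eef_rot: [-0.018, 1.0, -0.0, -0.0]
contact_force: [-1.1, -0.0, 1.3]
opening: 0.467
finger_force: 35.0
clock: 36.72
tool_pos: [0.578, -0.308, 0.0883]
eef_rot: [-0.018, 1.0, -0.0, -0.0]
contact_force: [-0.2, -1.5, -0.2]
opening: 0.793
finger_force: 0.0
t 36.73 pos [ 0.578  -0.308   0.0883] tooly 92.11 z [-4.e-04 -1.e-04 -1.e+00] q [ 0.56  0.92 -0.27  1.57  0.34  0.69  1.74] F [-0.2 -1.5 -0.2] open 69.86 ff 0.0
```

It seated on the shoulder at 0.0887, against the predicted 0.0886. I'll lift clear and take a look.

```bash
python3 -m jog '[[[0,0,-0.03,0,0,0],[0,0,-0.05,0,0,0],[0,0,-0.06,0,0,0],[0,0,-0.06,0,0,0],[0.01,0.06,0,0,0,0],[0.01,0.06,0,0,0,0],[0.01,0.06,0,0,0,0],[0.01,0.06,0,0,0,0],[0,0,0,0,0,0],[0,0,0,0,0,0]]]' 0.088
python3 - <<'E'
from h import *
plan()
A=np.zeros((480,800,3),np.uint8)
for i,(c,(x0,y0)) in enumerate({"side":(275,215),"top":(285,135)}.items()):
    s=snapshot(c); A[:,i*400:i*400+400]=cv2.resize(s["frame"][y0:y0+60,x0:x0+50,::-1],(400,480),interpolation=cv2.INTER_CUBIC)
    n=[.5755,-.309]; print(c,"boss top",((proj(s,[n+[.114]])-(x0,y0)+.5)*8),"disc ctr",((proj(s,[n+[.07]])-(x0,y0)+.5)*8))
cv2.imwrite("pics/final.png",A)
E
```

```text
clock: 37.98
tool_pos: [0.5293, -0.0702, 0.2884]
eef_rot: [-0.018, 1.0, -0.001, -0.0]
contact_force: [0.8, -0.9, -0.0]
opening: 0.997
finger_force: 0.0
t 37.98 pos [ 0.5293 -0.0702  0.2884] tooly 92.1 z [-2.0e-04 -1.1e-03 -1.0e+00] q [ 0.27  0.52 -0.35  1.77  0.22  0.89  1.42] F [ 0.8 -0.9 -0. ] open 87.81 ff 0.0
side boss top [[372.8 186.4]] disc ctr [[359.2 228. ]]
top boss top [[222.4 232. ]] disc ctr [[212.  254.4]]
```

View pics/final.png

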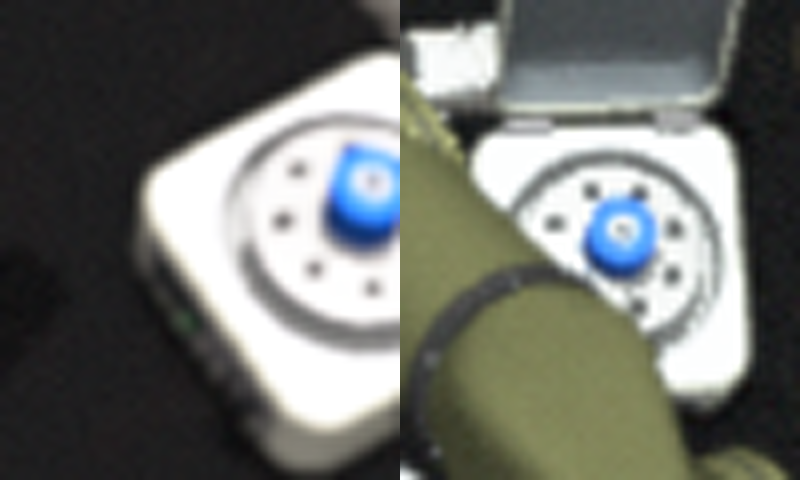

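The rotor sits level and centred in the bowl. The boss top is at (372,181) in the side crop and (622,232) in the top crop, against predictions of (373,186) and (622,232). The gripper is clear, so I'm handing in.

```bash
python3 -c "
from plant import *
print(finish_job())"
```

```text
the job is handed in; nothing more can be done
None
```

The job is handed in at 38 s: the key is down in the spindle slot and the rotor sits home on the shoulder, both released. Both seating heights were confirmed by touch; the key's equal overhang was set from measured positions and not checked directly afterwards.

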